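Trip-test the wet lap's breaker, rack the slabs, set the speed, restore power

TASK

Change over the wet lap bench: first test the earth-leakage breaker by pressing its blue test button, so that its lever drops and the lap is dead. While the power is off, stand every stone slab that lies on the drain mat on edge in the slots of the drying rack, one to a slot, and turn the lap's speed dial to the red mark. Only when both are done, lift the breaker's lever fully up again; leave the other things on the bench as they are.

Things in the scene. Friction and masses are not known exactly. Their poses are not given: they have to be found in the camera images.
- slab1: a loose flat rectangular green-grey stone slab, 110 x 62 x 15 mm, 0.2 to 0.35 kg; it starts lying flat on the mat, or is absent. Origin at the middle of its 110 x 62 underside, x along the 110 mm length, y along the 62 mm width, z out of the upper face
- slab2: a loose flat rectangular cream stone slab, 110 x 62 x 15 mm, 0.2 to 0.35 kg; it starts lying flat on the mat, or is absent. Origin at the middle of its 110 x 62 underside, x along the 110 mm length, y along the 62 mm width, z out of the upper face
- slab3: a loose flat rectangular blue-grey stone slab, 110 x 62 x 15 mm, 0.2 to 0.35 kg; it starts lying flat on the mat, or is absent. Origin at the middle of its 110 x 62 underside, x along the 110 mm length, y along the 62 mm width, z out of the upper face
- slab4: a loose flat rectangular pink-brown stone slab, 110 x 62 x 15 mm, 0.2 to 0.35 kg; it starts lying flat on the mat, or is absent. Origin at the middle of its 110 x 62 underside, x along the 110 mm length, y along the 62 mm width, z out of the upper face
- slab5: a loose flat rectangular light grey stone slab, 110 x 62 x 15 mm, 0.2 to 0.35 kg; it starts lying flat on the mat, or is absent. Origin at the middle of its 110 x 62 underside, x along the 110 mm length, y along the 62 mm width, z out of the upper face
- mat: the black rubber drain mat on the bench, fixed, 340 x 340 x 4 mm; origin under its centre, its upper face at z = 4 mm
- rack: fixed wooden drying rack. Origin under the middle of its base (220 x 110 x 12 mm), z up. Seven upright dividers 7 mm thick, tops at z = 62 mm, at x = -102 to 102 in steps of 34: six slots 27 mm wide at x = -85, -51, -17, 17, 51, 85 mm. Side boards (tops at z = 50 mm) leave 75 mm clear in y. A slab stands in a slot on a short edge, its top at z = 122 mm, leaning up to 14 degrees
- breaker: dark grey earth-leakage breaker, 150 x 125 mm, in the face of a fixed grey bench enclosure that slopes 20 degrees from level, low side (front height 45 mm) to the robot. Origin in the middle of the enclosure's face; x up the slope (away from the robot), y left along the face, z square out of it. The breaker's front is the plane z = 20 mm
- test (a joint): travel of the blue round test button in m, 0 = out, 0.007 = fully in (along the breaker's -z). It springs back; fully in takes about 5 to 6 N, and the lever trips after about 5 mm
- test_top (a point): centre of the test button's top, which is 22 mm across and stands 9.5 mm out of the breaker's front when out
- lever (a joint): black lever with white tip, rad: 0 = up (leans 0.42 rad up the slope from the breaker's z), 0.84 = dropped (0.42 rad down the slope). Its pivot line is along the breaker's y through x = 8, z = 10 mm (10 mm beneath the breaker's front); the lever's middle is at y = 28 mm. It snaps over: below 0.15 rad it springs to 0, above it to 0.84; lifting it takes about 4 N at the tip
- lever_tip (a point): middle of the lever's end, 62 mm from its pivot; the lever is 28 mm wide (y) and 10 mm thick
- dial (a joint): angle of the lap's speed dial in rad, 0 to 4.4, growing clockwise seen from above; the red mark is at 2.2. It stays where it is left (friction 0.04 N m)
- dial_grip (a point): on the dial's vertical axis, at mid-height of its black grip bar. The bar is 56 mm long, 16 mm thick and stands from 18 mm below this point to 12 mm above it, on a skirt 60 mm across. The point's x axis runs along the bar; the end with the white line (the pointer) is at its -x
- red_mark (a point): the middle of the red mark on the scale round the dial, on top of the fixed green controller box (120 x 110 x 70 mm), 39.5 mm from the dial's axis
- tumbler: a glass tumbler, 72 mm across, 95 mm high; not to be moved
- squirt_bottle: a red bottle, 64 mm across, 170 mm high; not to be moved
- grit_jar: an amber jar, 70 mm across, 90 mm high; not to be moved
- brush: a brush lying flat, 200 mm long along its x, about 20 mm high; not to be moved
- stone_arch: a black stone arch, 130 x 50 x 85 mm; not to be moved
- scraper: a scraper with a red handle lying flat, 250 mm long; not to be moved
There are look-alikes about, which are no part of the job. Leave any yellow look-alike of the slab2 alone. What is shaped like the slab3 but purple is not meant.

How it is judged:
On the way, in this order (a step that is already met when the one before it is completed fails the run):
1. the test button is pressed while the lever is still up (value of joint test above 0.002 m and value of joint lever below 0.6 rad).
2. the lever has dropped (value of joint lever above 0.76 rad), for 0.1 s.
3. with the lever still down, every slab stands in the rack and the dial is on the red mark (x of slab1 in the frame of rack between -0.106 and 0.106 m and y of slab1 in the frame of rack between -0.035 and 0.035 m and z of slab1 in the frame of rack between 0.05 and 0.082 m and angle between the z axis of each of slab1, slab2, slab3, slab4, slab5 and the x axis of rack, either way round below 0.35 rad and x of slab2 in the frame of rack between -0.106 and 0.106 m and y of slab2 in the frame of rack between -0.035 and 0.035 m and z of slab2 in the frame of rack between 0.05 and 0.082 m and x of slab3 in the frame of rack between -0.106 and 0.106 m and y of slab3 in the frame of rack between -0.035 and 0.035 m and z of slab3 in the frame of rack between 0.05 and 0.082 m and x of slab4 in the frame of rack between -0.106 and 0.106 m and y of slab4 in the frame of rack between -0.035 and 0.035 m and z of slab4 in the frame of rack between 0.05 and 0.082 m and x of slab5 in the frame of rack between -0.106 and 0.106 m and y of slab5 in the frame of rack between -0.035 and 0.035 m and z of slab5 in the frame of rack between 0.05 and 0.082 m and value of joint dial between 2.08 and 2.32 rad and value of joint lever above 0.7 rad), for 0.2 s.
4. the lever is up again (value of joint lever below 0.06 rad), for 0.2 s.
At the end, for the whole second after the job is handed in: every slab present stands on a short edge in a slot (faces within 0.35 rad of square to the rack's length, underside's middle within 35 mm of its middle line and 50 to 82 mm over its foot), at rest; dial within 0.12 rad of the mark (2.2); lever up (below 0.06 rad); test button out (x of slab1 in the frame of rack between -0.106 and 0.106 m and y of slab1 in the frame of rack between -0.035 and 0.035 m and z of slab1 in the frame of rack between 0.05 and 0.082 m and angle between the z axis of each of slab1, slab2, slab3, slab4, slab5 and the x axis of rack, either way round below 0.35 rad and x of slab2 in the frame of rack between -0.106 and 0.106 m and y of slab2 in the frame of rack between -0.035 and 0.035 m and z of slab2 in the frame of rack between 0.05 and 0.082 m and x of slab3 in the frame of rack between -0.106 and 0.106 m and y of slab3 in the frame of rack between -0.035 and 0.035 m and z of slab3 in the frame of rack between 0.05 and 0.082 m and x of slab4 in the frame of rack between -0.106 and 0.106 m and y of slab4 in the frame of rack between -0.035 and 0.035 m and z of slab4 in the frame of rack between 0.05 and 0.082 m and x of slab5 in the frame of rack between -0.106 and 0.106 m and y of slab5 in the frame of rack between -0.035 and 0.035 m and z of slab5 in the frame of rack between 0.05 and 0.082 m and linear speed of each of slab1, slab2, slab3, slab4, slab5 below 0.03 m/s and value of joint dial between 2.08 and 2.32 rad and value of joint lever below 0.06 rad and value of joint test below 0.002 m); the robot touches nothing.
It fails at once if another thing on the bench is moved by more than 30 mm or tipped (distance of any of tumbler, squirt_bottle, grit_jar, brush, stone_arch, scraper from where it was at the start of the episode above 0.03 m or angle between any of tumbler, squirt_bottle, grit_jar, brush, stone_arch, scraper's own z axis and vertical above 0.5 rad).
Of slab1, slab2, slab3, slab4, slab5 only 3 to 5 are there at a start; the rules pass over those that are not, and their reading is None.
At some moment in a run one of slab1, slab2, slab3, slab4, slab5 may be knocked a few centimetres aside while the robot is not near it.
It also fails if it takes over 210 s, if anything falls off the work surface, if the arm or the gripper's body presses on something with over 40 N, if the wrist force passes 120 N, or if a joint passes its speed limit or range.

ROBOT

A 6-joint arm with a two-finger parallel gripper is mounted at the origin on the work surface. World frame = base frame: x ahead of the robot, y to its left, z up, the work surface at z = 0. Lengths are in m, angles in rad, forces in N, time in s.
With the tool pointing down it reaches from about 0.3 to 0.85 m from the base axis. Payload 5.4 kg.
Tool frame: the origin (TCP) lies on the centre line of the jaws, within the pads' length; the fingertips stand 19 mm ahead of it and the grasp point (between the pads) is the TCP (env.tip_extent is the distance from the TCP to the fingertips, in m); z points along the fingers, y is the line along which they close (so a half turn about z gives the same grasp; the last joint's range is limited). The gripper opens to 85 mm and grips with 20 to 120 N. Pads are 22 mm wide; open, the fingers measure 114 mm over their backs; the gripper's body (76 mm by 85 mm) begins 54 mm behind the grasp point. The pads swing forward as they close: fully open they stand 13 mm farther back than shut.
Start: joints at [1.081, 0.158, 1.597, -0, 1.386, -0.21], TCP at [0.159, 0.553, 0.25] pointing down, gripper open.
Joint ranges: [-2.91, 2.91], [-0.94, 2.29], [0.18, 2.7], [-1.29, 4.43], [0.17, 2.64], [-3, 3]. Speed limits (rad/s): [2.57, 2.57, 3.14, 3.14, 3.14, 3.14].

INTERFACE

Orientations are given as a unit quaternion [x, y, z, w].
In Python, from station import env, cams gives the robot as it stands. The module is installed in compiled form; this text tells all that it offers.
- The arm moves only by the tool drive_tool, never from a script. Its arguments are lists of equal length, an entry for each row: "dp": the shift along the world's x, y, z in mm, a list of three; "spin": the turn about the world's z in rad; "grip": the finger opening in mm, from 0 to 85.4. In form: {"dp": [[x, y, z], ...], "spin": [spin, ...], "grip": [grip, ...]}. A call has 1 to 5 rows; each row shifts and turns the commanded pose from where the row before left it; what a row does not reach is not made up. A row lasts 1/8 s, in which the tool goes at most 62.5 mm and 10.7 degrees, less where a joint would pass 70% of its speed; a pose out of reach is approached as far as the arm can. A call with a gripper value outside its range is refused whole. The fingers move at their own pace and stop on an object; "squeeze" is the grip in N (left out, the last holds). Time passes only in rows, so rows that do not move let the fingers close. It gives the time, the measured TCP pose, the force, the opening and the grip force at its end, in the units of the state.
- env.read_state(): the state, without advancing time (a new reading comes with each control period).
- cams.snapshot(name): name is "side" or "top" or "wrist"; returns a dict with "image" (420x560x3 uint8, red, green, blue), "z_map" (420x560 float32, m along the optical axis (not along the pixel's ray), 0 where there is no reading), "vfov" (degrees; the focal length in pixels is half the picture's height over the tangent of half this angle, whatever the lens; pixels are square), "cx", "cy" (the principal point, pixels), "extrinsics" (4x4, takes a point from camera to world coordinates); the wrist camera has in their place "hand_eye" (4x4, takes a point from camera to tool coordinates, whose origin is the TCP and whose axes are the flange's). Camera axes: x right, y down, z forward; pixel columns grow to the right and rows downward; lengths in m; the calibration is good to about 2 mm. A picture is of the moment at which its call begins: read the wrist's pose just before it.
- env.sign_off(): hands the job in; it is judged then, once.
The state is a dict: "t": time; "joint_pos": joint angles; "qd": joint speeds; "joint_torque": joint torques, N m; "eef_pos": TCP position; "tcp_rot": TCP orientation; "ft_force": force on the tool from outside, world axes, zero at the start; "wrist_torque": the same for the moment, N m; "finger_gap": finger opening in m; "gripper_force": force on a finger pad.
Only numpy, scipy, OpenCV 4.12 (cv2) and the standard library are available. Lean on these libraries where they do the work, as an engineer would, in place of code of your own. Each camera call takes 0.05 s, during which the arm holds its last target. There are 200 camera calls.

## Working session

There is one attempt and no reset: what is moved stays moved. The work goes in short steps, Python scripts to look and compute and a tool call to move; the robot and the scene stay as the last step left them, time stands still between calls to the robot, and variables do not carry over. Pictures are saved under pics/ and viewed, at most 14 in all, crops included, and the job is handed in when it is done.

Besides the shell and the picture viewer there is one more tool, called after "Emit:" as name([rows], argument=value, ...), one row to a line, values as JSON. drive_tool: Moves the arm, as the interface text tells. Its arguments: {"type":"object","properties":{"dp":{"type":"array","items":{"type":"array","items":{"type":"number"}}},"spin":{"type":"array","items":{"type":"number"}},"grip":{"type":"array","items":{"type":"number"}},"squeeze":{"type":"number"}},"required":["dp","spin","grip"]}

```bash
mkdir -p pics; cat > h.py <<'E'
import numpy as np, cv2
from scipy.spatial.transform import Rotation as R
from station import env, cams
def snap(n):
    st=env.read_state(); s=cams.snapshot(n)
    im=s['image'];z=s['z_map'];f=im.shape[0]/2/np.tan(np.radians(s['vfov'])/2)
    if n=='wrist':
        T=np.eye(4);T[:3,:3]=R.from_quat(st['tcp_rot']).as_matrix();T[:3,3]=st['eef_pos'];E=T@s['hand_eye']
    else:E=s['extrinsics']
    v,u=np.mgrid[:im.shape[0],:im.shape[1]]
    P=np.stack([(u-s['cx'])/f*z,(v-s['cy'])/f*z,z],-1)@E[:3,:3].T+E[:3,3]
    P[z==0]=np.nan
    return im,P,E,f,s
def save(n,im): cv2.imwrite('pics/'+n+'.png',cv2.cvtColor(im,cv2.COLOR_RGB2BGR))
E
python3 - <<'E'
from h import *
for n in('top','side','wrist'):
    im,P,E,f,s=snap(n);save(n+'0',im);print(n,f,s['cx'],s['cy'],E.round(3).tolist());np.savez('/tmp/'+n,im=im,P=P)
st=env.read_state();print(st['t'],st['eef_pos'],st['tcp_rot'],st['finger_gap'],env.tip_extent)
E
```

```text
top 462.4546515417273 277.50437450416274 208.18758228509404 [[0.024, -0.993, 0.118, 0.319], [-1.0, -0.026, -0.016, 0.059], [0.019, -0.117, -0.993, 1.569], [0.0, 0.0, 0.0, 1.0]]
side 440.6005798359567 285.45588363127905 209.58811356372036 [[-0.994, -0.077, 0.08, 0.4], [-0.11, 0.637, -0.763, 1.183], [0.008, -0.767, -0.641, 1.075], [0.0, 0.0, 0.0, 1.0]]
wrist 370.10576707005833 281.0565444789124 212.61237548471274 [[0.276, 0.909, 0.314, 0.077], [0.961, -0.26, -0.092, 0.576], [-0.002, 0.327, -0.945, 0.373], [0.0, 0.0, 0.0, 1.0]]
0.15 [0.15859637 0.55222661 0.24952164] [ 1.39444637e-01  9.90229586e-01 -7.05559551e-04 -2.49517738e-04] 0.08546061316591011 0.019
```

View pics/top0.png

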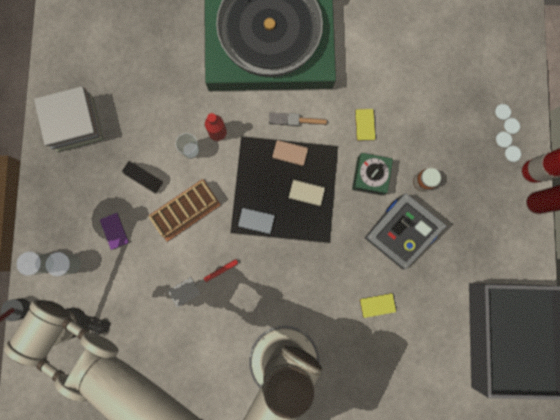

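View pics/side0.png

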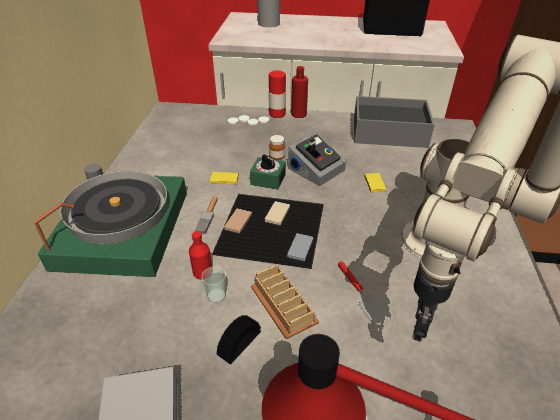

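Top view: slabs pink (290,153), cream (307,192) and blue-grey (256,221) on the mat; rack at (184,210), dial at (375,172), breaker at (408,230), yellow/purple decoys off the mat. Side view agrees; slab1 and slab5 seem absent. Next I measure.

```bash
python3 - <<'E'
from h import *
d=np.load('/tmp/top.npz');im,P=d['im'],d['P']
def rect(m,name,zr=None):
    if zr: m=m&(P[...,2]>zr[0])&(P[...,2]<zr[1])
    m=m.astype(np.uint8); n,l,st,c=cv2.connectedComponentsWithStats(m)
    i=1+np.argmax(st[1:,4]); p=P[l==i]
    r=cv2.minAreaRect((p[:,:2]*1000).astype(np.float32)); print(name,st[i,4],'c',np.round(r[0],1),'size',np.round(r[1],1),'ang',round(r[2],1),'z',np.nanpercentile(p[:,2],[5,50,95]).round(4))
V,U=np.mgrid[:420,:560]
def box(a,b,c,e): return (U>a)&(U<c)&(V>b)&(V<e)
g=im.astype(int).sum(-1)
mat=box(228,132,342,246)
rect(mat&(g<140),'mat')
for n,b in dict(pink=(270,135,315,168),cream=(285,175,330,210),blue=(233,205,280,237)).items():
    rect(box(*b)&(g>220),n)
rect(box(140,170,230,245)&(P[...,2]>0.045)&(P[...,2]<0.08),'racktops')
rect(box(140,170,230,245)&(P[...,2]>0.006)&(P[...,2]<0.08),'rackall')
rect(box(345,145,400,200)&(P[...,2]>0.06),'ctrlbox')
rect(box(360,185,455,275)&(P[...,2]>0.03),'encl')
a=cv2.resize(im[140:280,130:240],None,fx=5,fy=4.2857)[:600];b=cv2.resize(im[140:280,340:460],None,fx=4.28,fy=4.28,interpolation=2)
save('b0',b)
ds=np.load('/tmp/side.npz')['im'];save('c0',cv2.resize(ds[120:200,235:355],None,fx=6,fy=6,interpolation=2))
E
```

```text
mat 6467 c [573.6   9.4] size [327.3 332.6] ang 84.7 z [-0.0023  0.0036  0.0095]
pink 901 c [741.3 -25.2] size [147.3  98.5] ang 45.6 z [-0.0039  0.0155  0.0229]
cream 674 c [562.5 -64.2] size [115.6  70.9] ang 77.3 z [0.0038 0.0178 0.0239]
blue 666 c [461.  105.8] size [114.7  67.4] ang 78.4 z [0.0041 0.0179 0.0235]
racktops 527 c [487.8 350.6] size [ 86.2 203. ] ang 36.3 z [0.0471 0.0577 0.0658]
rackall 2067 c [490.3 352.2] size [116.2 227.5] ang 36.6 z [0.0076 0.0156 0.0633]
ctrlbox 1182 c [ 625.3 -281.9] size [111.1 122.1] ang 80.6 z [0.0642 0.0707 0.1081]
encl 3205 c [ 433.1 -382.6] size [178.1 185.3] ang 51.7 z [0.0465 0.092  0.1195]
```

View pics/b0.png

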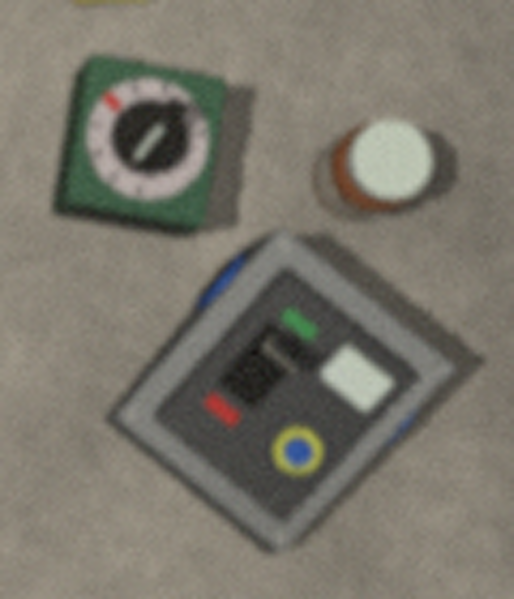

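View pics/c0.png

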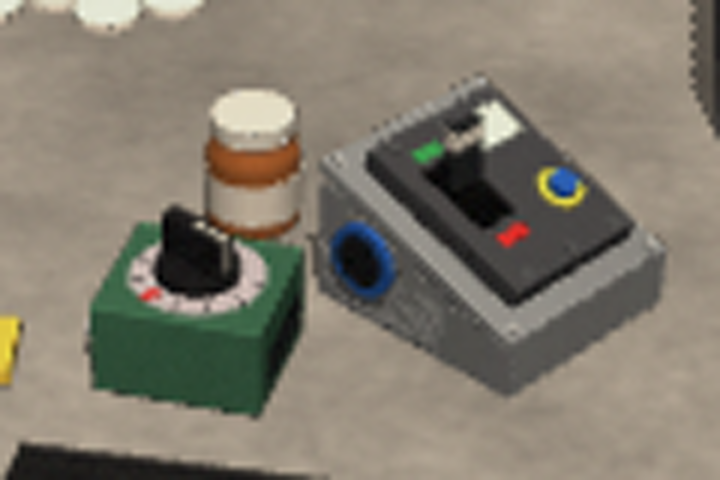

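Emit:
drive_tool([
  [36,-32,12],
  [36,-32,12],
  [36,-32,12],
  [36,-32,12],
  [36,-32,12],
], spin=[0,0,0,0,0], grip=[85,85,85,85,85])

```text
t: 0.78
eef_pos: [0.3396, 0.3913, 0.3104]
tcp_rot: [0.139, 0.99, -0.0, -0.0]
ft_force: [0.8, 0.6, -0.4]
finger_gap: 0.0852
gripper_force: 0.0
```

Emit:
drive_tool([
  [36,-32,12],
  [36,-32,12],
  [36,-32,12],
  [0,0,0],
], spin=[0,0,0,0], grip=[85,85,85,85])

```text
t: 1.27
eef_pos: [0.449, 0.2946, 0.3468]
tcp_rot: [0.142, 0.99, 0.0, 0.001]
ft_force: [-0.2, 1.2, -1.1]
finger_gap: 0.0848
gripper_force: 0.0
```

```bash
python3 - <<'E'
from h import *
im,P,E,f,s=snap('wrist');np.savez('/tmp/rack',im=im,P=P,E=E,f=f);save('rack',im)
E
```

Emit:
drive_tool([
  [0,-44,0],
  [0,-44,0],
  [0,-44,0],
  [0,-44,0],
  [0,0,0],
], spin=[0,0,0,0,0], grip=[60,30,0,0,0])

```text
t: 1.95
eef_pos: [0.4461, 0.1197, 0.3457]
tcp_rot: [0.141, 0.99, -0.0, -0.0]
ft_force: [0.1, 0.5, 0.9]
finger_gap: -0.0003
gripper_force: 0.0
```

```bash
python3 - <<'E'
from h import *
im,P,E,f,s=snap('wrist');np.savez('/tmp/matv',im=im,P=P,E=E,f=f);save('matv',im)
E
```

Emit:
drive_tool([
  [0,-44,0],
  [0,-44,0],
  [0,-44,0],
  [0,-44,0],
  [0,-44,0],
], spin=[0,0,0,0,0], grip=[0,0,0,0,0])

```text
t: 2.62
eef_pos: [0.4471, -0.0988, 0.346]
tcp_rot: [0.138, 0.99, 0.0, -0.0]
ft_force: [1.0, 0.2, 0.5]
finger_gap: -0.0001
gripper_force: 0.0
```

Emit:
drive_tool([
  [0,-44,0],
  [0,-44,0],
  [0,-44,0],
  [0,-44,0],
  [0,0,0],
], spin=[0,0,0,0,0], grip=[0,0,0,0,0])

```text
t: 3.25
eef_pos: [0.4473, -0.2759, 0.3453]
tcp_rot: [0.14, 0.99, 0.001, -0.001]
ft_force: [-0.3, 0.6, 0.3]
finger_gap: -0.0002
gripper_force: 0.0
```

```bash
python3 - <<'E'
from h import *
im,P,E,f,s=snap('wrist');np.savez('/tmp/brk',im=im,P=P,E=E,f=f);save('brk',im)
st=env.read_state();print(st['t'],st['eef_pos'],st['tcp_rot'],st['finger_gap'],st['ft_force'])
E
```

```text
3.3 [ 0.44747095 -0.27454526  0.34548418] [ 1.39236207e-01  9.90258672e-01  8.79324622e-04 -5.16899189e-04] -0.0003930481194357311 [0.76161074 0.77408105 0.25047924]
```

View pics/brk.png

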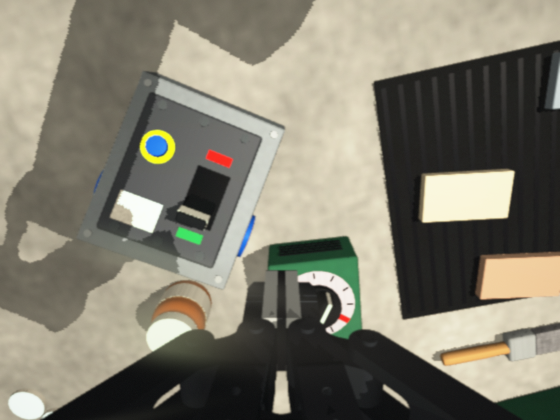

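View pics/rack.png

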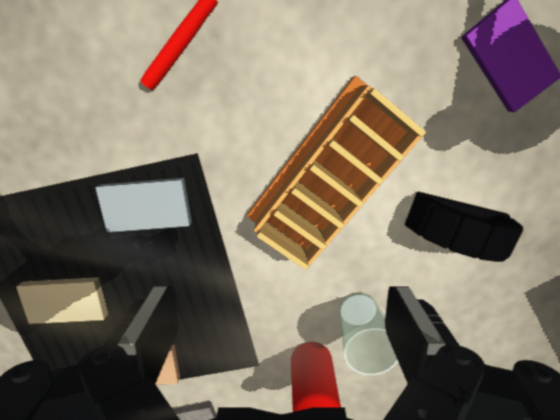

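Breaker view: button (157,147), lever tip (195,215), red mark (345,318), dial partly behind the fingers. Rack view: rack centred (335,170), six slots seen, blue slab (142,205).

```bash
cat >> h.py <<'E'
def hsv(im): return cv2.cvtColor(im,cv2.COLOR_RGB2HSV).astype(int)
def big(m):
    n,l,st,c=cv2.connectedComponentsWithStats(m.astype(np.uint8)); return l==1+np.argmax(st[1:,4])
def ray(E,f,s,u,v,z):
    d=E[:3,:3]@np.array([(u-s[0])/f,(v-s[1])/f,1]); return E[:3,3]+d*(z-E[2,3])/d[2]
def mar(p):
    r=cv2.minAreaRect((p[:,:2]*1000).astype(np.float32)); (w,h)=r[1];a=r[2]
    if w<h: w,h,a=h,w,a+90
    return np.round(r[0],1),np.round((w,h),1),round((a+90)%180-90,1)
E
python3 - <<'E'
from h import *
d=np.load('/tmp/brk.npz');im,P,E,f=d['im'],d['P'],d['E'],float(d['f']);H=hsv(im);V,U=np.mgrid[:420,:560]
c=(281.06,212.61)
bx=lambda a,b,c,e:(U>a)&(U<c)&(V>b)&(V<e)
blue=big(bx(120,110,195,185)&(H[...,0]>100)&(H[...,0]<125)&(H[...,1]>150))
yel=big(bx(120,110,195,185)&(H[...,0]>22)&(H[...,0]<38)&(H[...,1]>150))
print('blue',np.nanmedian(P[blue],0).round(4),'yel',np.nanmean(P[yel],0).round(4))
# breaker front plane
m=bx(100,100,250,250)&(H[...,1]<50)&(H[...,2]>45)&(H[...,2]<110)&(P[...,2]>0.05)
q=P[m];q=q[np.isfinite(q).all(1)]
for k in range(5):
    o=q.mean(0);n=np.linalg.svd(q-o,full_matrices=False)[2][2];n*=np.sign(n[2]);q=q[abs((q-o)@n)<0.006]
print('plane',o.round(4),n.round(3),'tilt',np.degrees(np.arccos(n[2])).round(1),len(q))
for nm,h0,h1,b in (('red',-1,8,(200,140,240,172)),('green',45,85,(170,222,210,250))):
    k=bx(*b)&(H[...,0]>=h0)&(H[...,0]<=h1)&(H[...,1]>120);print(nm,k.sum(),np.nanmean(P[k],0).round(4))
k=bx(165,160,225,235);z=(P-o)@n;
print('lever hi', np.nanmax(z[k]), np.nanmean(P[k&(z>0.035)],0).round(4),(k&(z>0.035)).sum())
# enclosure outer
enc=bx(70,60,300,300)&(P[...,2]>0.035)&(z>-0.04)&(z<0.012)&(U<290)&~((V>240)&(U>235))&~((V>275))
print('encl',mar(P[big(enc)]))
# dial
red=bx(325,300,365,335)&((H[...,0]<8)|(H[...,0]>172))&(H[...,1]>120);print('redmark',red.sum(),np.nanmean(P[red],0).round(4))
ds=np.load('/tmp/side.npz');dt=np.load('/tmp/top.npz')
for D,b,nm in((dt,(345,145,400,200),'top'),(ds,(245,145,295,195),'side')):
    im2,P2=D['im'],D['P'];H2=hsv(im2);B=bx(*b)
    red=B&((H2[...,0]<8)|(H2[...,0]>172))&(H2[...,1]>100)&(P2[...,2]>0.05);print(nm,'red',red.sum(),np.nanmean(P2[red],0).round(4))
    hi=B&(P2[...,2]>0.094)&(P2[...,2]<0.12)&(H2[...,2]<130);hi=big(hi);print('bar',hi.sum(),mar(P2[hi]),np.nanmax(P2[hi][:,2]))
    gr=B&(H2[...,0]>45)&(H2[...,0]<90)&(H2[...,1]>90)&(P2[...,2]>0.062);print('box',mar(P2[big(B&(P2[...,2]>.062)&(P2[...,2]<.08))]))
hi=bx(295,270,355,335)&(P[...,2]>0.094)&(P[...,2]<0.125)&(H[...,2]<256)
print('wrist bar',hi.sum(),mar(P[big(hi)]),np.nanmax(P[hi][:,2]))
# slabs & rack
d=np.load('/tmp/matv.npz');im,P=d['im'],d['P'];H=hsv(im)
zz=(P[...,2]>0.012)&(P[...,2]<0.026)
n,l,st,cc=cv2.connectedComponentsWithStats(zz.astype(np.uint8))
for i in range(1,n):
    if st[i,4]>1500: print('slab?',st[i,4],cc[i].round(),mar(P[l==i]),im[l==i].mean(0).round())
d=np.load('/tmp/rack.npz');im,P=d['im'],d['P']
k=big((P[...,2]>0.042)&(P[...,2]<0.07)&(U>240)&(U<430)&(V>70)&(V<275));print('rack tops',mar(P[k]),np.nanmax(P[k][:,2]))
k=big((P[...,2]>0.006)&(P[...,2]<0.07)&(U>235)&(U<432)&(V>70)&(V<275));print('rack all',mar(P[k]))
E
```

```text
blue [ 0.3864 -0.3876  0.0973] yel [ 0.3888 -0.3897  0.0896]
plane [ 0.4168 -0.3859  0.0952] [-0.274  0.204  0.94 ] tilt 20.0 6541
red 282 [ 0.4177 -0.3345  0.0847]
green 258 [ 0.4809 -0.3845  0.1141]
lever hi 0.05072196504097621 [ 0.4543 -0.3629  0.1482] 504
encl (array([ 432.8, -381.8]), array([181.5, 177.4]), -38.2)
redmark 58 [ 0.6535 -0.2534  0.0723]
top red 9 [ 0.6557 -0.2541  0.0713]
bar 84 (array([ 623.9, -280.6]), array([56.6, 16.5]), -38.0) 0.11615463544150106
box (array([ 625.1, -281.9]), array([121.8, 111. ]), -9.3)
side red 7 [ 0.6554 -0.2543  0.0704]
bar 67 (array([ 627.8, -278.3]), array([64.6, 24.9]), -38.7) 0.11620942020938796
box (array([ 626.5, -276.4]), array([121.5, 119.8]), 80.7)
wrist bar 359 (array([ 614.5, -271.3]), array([27.9, 16.9]), -38.3) 0.1130467052228874
slab? 4366 [274. 171.] (array([460.2, 106.8]), array([109.9,  62. ]), 78.4) [220. 227. 226.]
slab? 3403 [177. 273.] (array([560.4, -61.6]), array([110.2,  63. ]), 77.3) [245. 239. 211.]
rack tops (array([491.1, 349.4]), array([211.4,  85.7]), -53.4) 0.06412376890736504
rack all (array([486.3, 345.6]), array([219.8,  98.1]), -53.4)
```

Emit:
drive_tool([
  [-12,-23,-39],
  [-12,-23,-39],
  [-12,-23,-39],
  [-12,-23,-39],
  [-12,-23,-39],
], spin=[0,0,0,0,0], grip=[0,0,0,0,0])

```text
t: 3.92
eef_pos: [0.3879, -0.3889, 0.1503]
tcp_rot: [0.138, 0.99, 0.0, 0.0]
ft_force: [1.2, 0.2, 0.8]
finger_gap: 0.0
gripper_force: 0.0
```

Emit:
drive_tool([
  [0,0,-10],
  [0,0,-10],
  [0,0,-5],
  [0,0,-3],
  [0,0,0],
], spin=[0,0,0,0,0], grip=[0,0,0,0,0])

```text
t: 4.55
eef_pos: [0.3872, -0.3904, 0.1238]
tcp_rot: [0.139, 0.99, -0.0, 0.0]
ft_force: [0.2, 0.4, 0.7]
finger_gap: -0.0001
gripper_force: 0.0
```

Emit:
drive_tool([
  [0,0,-3],
  [0,0,-3],
  [1,-1,-3],
  [1,-1,-2],
  [0,0,0],
], spin=[0,0,0,0,0], grip=[0,0,0,0,0])

```text
t: 5.18
eef_pos: [0.389, -0.3925, 0.1128]
tcp_rot: [0.139, 0.99, 0.0, 0.0]
ft_force: [-1.3, 2.8, 5.9]
finger_gap: 0.0002
gripper_force: 3.0
```

```bash
python3 - <<'E'
from h import *
im,P,E,f,s=snap('side')
n=np.array([-.274,.204,.94]);o=np.array([.4168,-.3859,.0952]);z=(P-o)@n
V,U=np.mgrid[:420,:560];k=(U>290)&(U<345)&(V>130)&(V<185)&(z>.03)&(z<.06);print(np.nanmean(P[k],0),k.sum())
print(env.read_state()['ft_force'])
E
```

```text
[ 0.41776514 -0.36304406  0.13711638] 59
[-0.72969651  1.26402718  6.57718172]
```

Emit:
drive_tool([
  [0,0,29],
  [0,0,29],
  [0,0,30],
  [47,22,0],
  [47,22,0],
], spin=[0,0,0,-0.077,-0.077], grip=[0,0,0,20,50])

```text
t: 5.85
eef_pos: [0.4836, -0.3484, 0.2006]
tcp_rot: [0.217, 0.976, -0.0, 0.0]
ft_force: [-0.0, -1.0, 0.7]
finger_gap: 0.0359
gripper_force: 0.0
```

Emit:
drive_tool([
  [47,22,0],
  [47,22,0],
  [47,22,0],
  [0,0,0],
], spin=[-0.077,-0.077,-0.077,0], grip=[50,50,50,50])

```text
t: 6.35
eef_pos: [0.626, -0.28, 0.1989]
tcp_rot: [0.325, 0.946, 0.0, -0.0]
ft_force: [-0.7, 0.2, -0.9]
finger_gap: 0.05
gripper_force: 0.0
```

```bash
python3 - <<'E'
from h import *
im,P,E,f,s=snap('side')
n=np.array([-.274,.204,.94]);o=np.array([.4168,-.3859,.0952]);z=(P-o)@n
V,U=np.mgrid[:420,:560];k=(U>290)&(U<345)&(V>130)&(V<185)&(z>.03)&(z<.06);print('lever',np.nanmean(P[k],0),k.sum())
im,P,E,f,s=snap('wrist');save('dial',im)
k=(P[...,2]>0.1)&(P[...,2]<0.125)&(abs(P[...,0]-.625)<.05)&(abs(P[...,1]+.281)<.05)
k=big(k);print('bar',k.sum(),mar(P[k]))
print(env.read_state()['joint_pos'])
E
```

```text
lever [ 0.42555253 -0.33258318  0.13239388] 20
bar 2202 (array([ 626.2, -280.3]), array([56.5, 16. ]), -37.5)
[-6.00706634e-01  4.75716625e-01  1.30555744e+00 -6.24059354e-04
  1.36169284e+00 -1.50771431e+00]
```

View pics/dial.png

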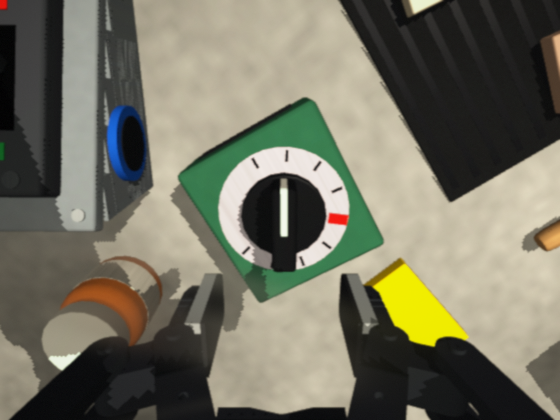

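Dial: white pointer line points up in the picture (284,180–237), red mark at (338,218), about 100° clockwise. The lever is down.

Emit:
drive_tool([
  [0,0,-35],
  [0,0,-35],
  [0,0,-19],
  [0,0,0],
  [0,0,0],
], spin=[0,0,0,0,0], grip=[50,50,50,50,10], squeeze=40)

```text
t: 7.08
eef_pos: [0.6245, -0.2833, 0.1132]
tcp_rot: [0.327, 0.945, -0.0, 0.001]
ft_force: [-0.1, -0.4, -0.5]
finger_gap: 0.0331
gripper_force: 0.0
```

Emit:
drive_tool([
  [0,0,0],
  [0,0,0],
  [0,0,0],
], spin=[0,0,0], grip=[10,10,10])

```text
t: 7.45
eef_pos: [0.6264, -0.2813, 0.1139]
tcp_rot: [0.326, 0.945, 0.001, 0.003]
ft_force: [4.5, 5.1, 2.1]
finger_gap: 0.0153
gripper_force: 42.5
```

Emit:
drive_tool([
  [0,0,0],
  [0,0,0],
  [0,0,0],
  [0,0,0],
  [0,0,0],
], spin=[-0.175,-0.175,-0.175,-0.175,-0.175], grip=[10,10,10,10,10])

```text
t: 8.07
eef_pos: [0.6267, -0.281, 0.114]
tcp_rot: [0.698, 0.716, 0.003, 0.002]
ft_force: [6.0, 6.3, 1.1]
finger_gap: 0.0152
gripper_force: 42.4
```

Emit:
drive_tool([
  [0,0,0],
  [0,0,0],
  [0,0,0],
  [0,0,0],
  [0,0,0],
], spin=[-0.175,-0.175,-0.175,-0.175,-0.173], grip=[10,10,10,10,10])

```text
t: 8.7
eef_pos: [0.6271, -0.281, 0.114]
tcp_rot: [0.935, 0.354, 0.004, 0.001]
ft_force: [8.0, 4.8, 1.7]
finger_gap: 0.0149
gripper_force: 42.2
```

Emit:
drive_tool([
  [0,0,0],
  [0,0,0],
  [0,0,0],
  [0,0,30],
  [0,0,40],
], spin=[0,0,0,0,0], grip=[10,50,50,50,50])

```text
t: 9.32
eef_pos: [0.6228, -0.2823, 0.1808]
tcp_rot: [0.934, 0.356, -0.001, -0.001]
ft_force: [0.7, -0.6, 0.3]
finger_gap: 0.0503
gripper_force: 0.0
```

Emit:
drive_tool([
  [0,0,20],
  [0,0,0],
], spin=[0,0], grip=[50,50])

```text
t: 9.57
eef_pos: [0.6246, -0.2832, 0.2032]
tcp_rot: [0.934, 0.356, 0.001, 0.002]
ft_force: [0.5, -0.4, -0.4]
finger_gap: 0.0498
gripper_force: 0.0
```

```bash
python3 - <<'E'
from h import *
im,P,E,f,s=snap('wrist');save('dial2',im);H=hsv(im)
near=(abs(P[...,0]-.626)<.05)&(abs(P[...,1]+.281)<.05)
k=big(near&(P[...,2]>0.1)&(P[...,2]<0.125));print('bar',k.sum(),mar(P[k]))
red=near&((H[...,0]<8)|(H[...,0]>172))&(H[...,1]>140);p=np.nanmean(P[red],0);print('red',red.sum(),p)
print(np.degrees(np.arctan2(p[1]+.2805,p[0]-.626)));print(env.read_state()['joint_pos'].round(2))
E
```

```text
bar 2180 (array([ 627.7, -280.8]), array([56.5, 16. ]), 42.1)
red 206 [ 0.65504875 -0.25326627  0.07095224]
43.15294562584981
[-0.6   0.47  1.3  -0.    1.36  0.24]
```

Emit:
drive_tool([
  [-11,52,10],
  [-11,52,10],
  [-11,52,10],
  [-11,52,10],
  [-11,50,10],
], spin=[0.124,0.124,0.124,0.124,0.125], grip=[60,80,85,85,85])

```text
t: 10.25
eef_pos: [0.5671, -0.0225, 0.249]
tcp_rot: [0.78, 0.626, -0.001, -0.002]
ft_force: [0.7, 0.6, 0.4]
finger_gap: 0.085
gripper_force: 0.0
```

Emit:
drive_tool([
  [0,0,0],
], spin=[0], grip=[85])

```text
t: 10.38
eef_pos: [0.5676, -0.0212, 0.25]
tcp_rot: [0.779, 0.627, -0.001, -0.001]
ft_force: [-0.2, -0.6, 0.8]
finger_gap: 0.0849
gripper_force: 0.0
```

```bash
cat >> h.py <<'E'
def slabs(P,im,amin=1200):
    zz=(P[...,2]>0.012)&(P[...,2]<0.026)
    n,l,st,cc=cv2.connectedComponentsWithStats(zz.astype(np.uint8))
    for i in range(1,n):
        if st[i,4]>amin:
            print('slab?',st[i,4],cc[i].round(),mar(P[l==i]),im[l==i].mean(0).round(),np.nanmedian(P[l==i][:,2]).round(4))
E
python3 - <<'E'
from h import *
im,P,E,f,s=snap('wrist');slabs(P,im);save('m1',im)
st=env.read_state();print(st['eef_pos'],st['tcp_rot'])
T=np.load('/tmp/top.npz');im,P=T['im'],T['P']
H=hsv(im);V,U=np.mgrid[:420,:560]
k=big((U>150)&(U<235)&(V>105)&(V<165)&(P[...,2]>.06));print('bottle/tumbler',mar(P[k]),np.nanmax(P[k][:,2]))
k=big((U>200)&(U<235)&(V>105)&(V<145)&(P[...,2]>.10));print('bottle',mar(P[k]))
k=big((U>110)&(U<175)&(V>150)&(V<200)&(P[...,2]>.04));print('arch',mar(P[k]),np.nanmax(P[k][:,2]))
E
```

```text
slab? 9030 [136.  62.] (array([460.6, 104.3]), array([106.4,  62.7]), 78.3) [217. 223. 222.] 0.0186
slab? 6694 [538. 100.] (array([814. , -26.4]), array([199.8,  37.8]), -88.9) [193. 176. 148.] 0.0176
slab? 8021 [413. 124.] (array([698.1,  -2.8]), array([110. ,  62.8]), 76.6) [245. 221. 173.] 0.0187
slab? 6252 [284. 212.] (array([561. , -62.6]), array([110.8,  62.1]), 77.4) [251. 248. 226.] 0.0187
slab? 3551 [520. 332.] (array([ 796.6, -262.1]), array([89.4, 63.6]), 3.3) [250. 247.   2.] 0.0147
[ 0.5678885  -0.02301233  0.24962882] [ 0.78015619  0.62558346 -0.00088832 -0.00093226]
bottle/tumbler (array([761.7, 247.1]), array([60.1, 58. ]), -81.5) 0.1778575652252452
bottle (array([762.9, 247.6]), array([58.7, 57.7]), -86.6)
arch (array([597. , 493.8]), array([126.1,  44.7]), 59.6) 0.08707731474438019
```

Emit:
drive_tool([
  [0,0,-50],
  [0,0,-50],
  [0,0,-50],
  [0,0,-45],
  [1,0,-20],
], spin=[0,0,0,0,0], grip=[85,85,85,85,85])

```text
t: 11.05
eef_pos: [0.5669, -0.0249, 0.0319]
tcp_rot: [0.781, 0.624, -0.002, -0.003]
ft_force: [-0.7, -0.3, 0.5]
finger_gap: 0.0849
gripper_force: 0.0
```

Emit:
drive_tool([
  [0,0,0],
  [0,0,-3],
  [0,0,-3],
  [0,0,0],
], spin=[0,0,0,0], grip=[85,85,85,85])

```text
t: 11.55
eef_pos: [0.5703, -0.0245, 0.0311]
tcp_rot: [0.781, 0.625, 0.0, 0.001]
ft_force: [0.0, 0.2, -0.4]
finger_gap: 0.0847
gripper_force: 0.0
```

```bash
python3 - <<'E'
from h import *
im,P,E,f,s=snap('wrist');save('g1',im)
st=env.read_state();print(st['eef_pos'],st['ft_force'])
V,U=np.mgrid[:420,:560]
for a,b in((0,280),(280,560)):
    k=(U>=a)&(U<b)&(V>200)&(abs(P[...,1]+.023)<.02)&(abs(P[...,0]-.5695)<.08)&(abs(P[...,0]-.5695)>.036)&(P[...,2]>-.01)&(P[...,2]<.06)
    p=P[k];print(k.sum(),np.nanpercentile(p,[1,10,50],axis=0).round(4).tolist())
E
```

```text
[ 0.57026626 -0.02443106  0.0310151 ] [-0.45137822  0.5589807   0.19099808]
7721 [[0.4903, -0.0417, 0.0026], [0.4979, -0.0295, 0.0032], [0.5255, -0.0121, 0.0044]]
11223 [[0.6061, -0.0425, 0.0025], [0.6103, -0.0381, 0.0032], [0.6216, -0.0245, 0.0041]]
```

View pics/g1.png

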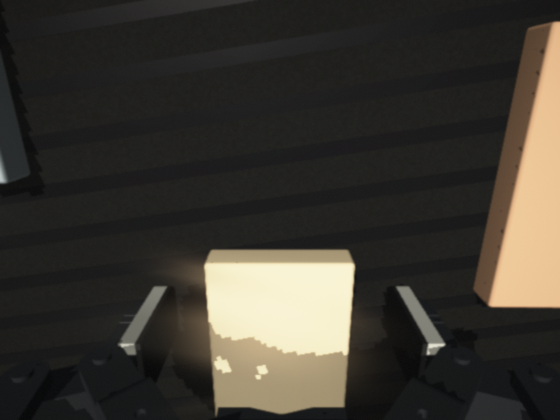

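Slab end (208–352, 250) sits between the pads (145,320) and (420,320), centred.

```bash
python3 - <<'E'
from h import *
im,P,E,f,s=snap('wrist')
for v,u in((292,160),(300,155),(330,135),(292,404),(300,408),(330,427),(345,130),(260,280)):print(v,u,P[v,u].round(4))
E
```

```text
292 160 [ 0.5288 -0.0029  0.0344]
300 155 [ 0.5279 -0.0037  0.0384]
330 135 [ 0.5264 -0.0042  0.0545]
292 404 [ 0.6171 -0.0234  0.0335]
300 408 [ 0.617  -0.0237  0.0385]
330 427 [ 0.6172 -0.0233  0.0563]
345 130 [ 0.5274 -0.0046  0.0615]
260 280 [ 0.5728 -0.0096  0.0143]
```

Emit:
drive_tool([
  [0,0,0],
  [0,0,0],
  [0,0,0],
], spin=[0,0,0], grip=[68,68,68])

```text
t: 12.02
eef_pos: [0.5698, -0.0244, 0.0303]
tcp_rot: [0.781, 0.625, -0.0, -0.0]
ft_force: [0.3, -0.2, 0.5]
finger_gap: 0.0676
gripper_force: 0.0
```

```bash
python3 - <<'E'
from h import *
im,P,E,f,s=snap('wrist');V,U=np.mgrid[:420,:560]
st=env.read_state();print(st['eef_pos'],st['finger_gap'])
T=R.from_quat(st['tcp_rot']).as_matrix();Q=(P-st['eef_pos'])@T
for sg in(-1,1):
    k=(sg*Q[...,1]>.0322)&(sg*Q[...,1]<.05)&(abs(Q[...,0])<.025)&(Q[...,2]<0.02)&(Q[...,2]>-.05)
    q=Q[k];print(k.sum(),np.nanpercentile(q[:,2],[50,90,97,99.5]).round(4),np.nanmedian(q[:,1]).round(4))
E
```

```text
[ 0.56979599 -0.02437966  0.03030002] 0.06798648221938282
6454 [-0.0258 -0.0004  0.0066  0.0106] -0.0385
6548 [-0.0261 -0.0005  0.0065  0.0104] 0.0381
```

Emit:
drive_tool([
  [0,0,-6],
  [0,0,-6],
  [0,0,0],
  [0,0,0],
  [0,0,0],
], spin=[0,0,0,0,0], grip=[68,68,68,55,55], squeeze=20)

```text
t: 12.7
eef_pos: [0.5697, -0.0243, 0.0181]
tcp_rot: [0.781, 0.625, -0.0, -0.0]
ft_force: [1.7, -0.7, -2.6]
finger_gap: 0.0615
gripper_force: 23.7
```

Emit:
drive_tool([
  [0,0,0],
  [0,0,10],
  [0,0,10],
  [0,0,10],
  [0,0,0],
], spin=[0,0,0,0,0], grip=[55,55,55,55,55])

```text
t: 13.32
eef_pos: [0.5709, -0.0246, 0.0498]
tcp_rot: [0.781, 0.625, 0.001, 0.001]
ft_force: [-0.1, -0.4, -3.3]
finger_gap: 0.0613
gripper_force: 23.6
```

```bash
python3 - <<'E'
from h import *
im,P,E,f,s=snap('wrist');save('l1',im)
E
```

```text
(no output)
```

View pics/l1.png

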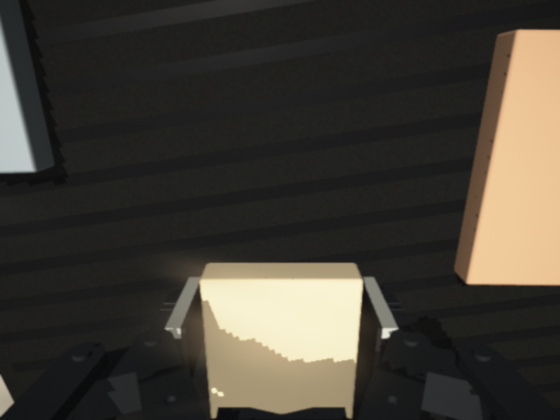

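Slab held at its end (202–360, 265); I check its tilt.

```bash
cat >> h.py <<'E'
def tilt():
    "plane of the held slab's visible face in tool axes"
    im,P,E,f,s=snap('wrist');st=env.read_state()
    Q=(P-st['eef_pos'])@R.from_quat(st['tcp_rot']).as_matrix()
    k=(abs(Q[...,1])<.027)&(abs(Q[...,0])<.12)&(Q[...,2]>-.03)&(Q[...,2]<.14)&(P[...,2]>.008);k=big(k);q=Q[k]
    o=np.median(q,0)
    for i in range(6):
        n=np.linalg.svd(q-o,full_matrices=False)[2][2];d=abs((q-o)@n);q=q[d<max(.0025,np.median(d)*2)];o=q.mean(0)
    n*=-np.sign(n[2]);print('n',k.sum(),len(q),n.round(3),'tilt about y',np.degrees(np.arctan2(n[0],-n[2])).round(1),'x',np.percentile(q[:,0],[1,99]).round(4),'z',np.percentile(q[:,2],[1,99]).round(4),'ft',st['ft_force'].round(1),'gap',st['finger_gap'].round(4),'wt',(R.from_quat(st['tcp_rot']).as_matrix().T@st['wrist_torque']).round(3))
    return im,P
E
python3 -c "
from h import *
tilt()"
```

```text
Traceback (most recent call last):
  File "h.py", line 38, in tilt
    n*=-np.sign(n[2]);print('n',k.sum(),len(q),n.round(3),'tilt about y',np.degrees(np.arctan2(n[0],-n[2])).round(1),'x',np.percentile(q[:,0],[1,99]).round(4),'z',np.percentile(q[:,2],[1,99]).round(4),'ft',st['ft_force'].round(1),'gap',st['finger_gap'].round(4),'wt',(R.from_quat(st['tcp_rot']).as_matrix().T@st['wrist_torque']).round(3))
                                                                                                                                                                                                                                            ^^^^^^^^^^^^^^^^^^^^^^
AttributeError: 'float' object has no attribute 'round'
```

```bash
sed -i "s/st\['finger_gap'\].round(4)/round(st['finger_gap'],4)/" h.py
python3 -c "
from h import *
tilt()"
```

```text
n 19673 17685 [-0.    -0.002 -1.   ] tilt about y -0.0 x [-0.0463  0.0158] z [-0.0023  0.0005] ft [-0.6  0.1 -3.3] gap 0.0617 wt [-0.008  0.133 -0.023]
```

Emit:
drive_tool([
  [0,0,25],
  [0,0,25],
  [0,0,25],
  [0,0,0],
  [0,0,0],
], spin=[0,0,0,0,0], grip=[55,55,55,61,61])

```text
t: 14.1
eef_pos: [0.5689, -0.0241, 0.1218]
tcp_rot: [0.781, 0.625, -0.001, -0.001]
ft_force: [-0.5, -1.0, -3.3]
finger_gap: 0.0614
gripper_force: 23.8
```

Emit:
drive_tool([
  [0,0,0],
  [0,0,0],
], spin=[0,0], grip=[61.5,61.5])

```text
t: 14.35
eef_pos: [0.5692, -0.0242, 0.1222]
tcp_rot: [0.781, 0.625, -0.001, -0.001]
ft_force: [-0.3, 0.2, -2.9]
finger_gap: 0.0618
gripper_force: 19.2
```

```bash
python3 -c "
from h import *
tilt()"
```

```text
n 19692 17700 [-0.003 -0.    -1.   ] tilt about y -0.1 x [-0.0463  0.0158] z [-0.0017  0.0012] ft [ 0.2 -0.5 -3.1] gap 0.0612 wt [-0.002  0.181 -0.027]
```

Emit:
drive_tool([
  [0,0,0],
  [0,0,0],
], spin=[0,0], grip=[61.7,61.7])

```text
t: 14.65
eef_pos: [0.5698, -0.0244, 0.1232]
tcp_rot: [0.781, 0.625, -0.0, -0.0]
ft_force: [-0.5, 1.0, -2.5]
finger_gap: 0.0617
gripper_force: 11.4
```

Emit:
drive_tool([
  [0,0,0],
  [0,0,0],
], spin=[0,0], grip=[61.8,61.8])

```text
t: 14.9
eef_pos: [0.5698, -0.0245, 0.1233]
tcp_rot: [0.781, 0.625, -0.0, 0.0]
ft_force: [-0.2, -1.1, -3.9]
finger_gap: 0.0618
gripper_force: 6.6
```

```bash
python3 -c "
from h import *
tilt()"
```

```text
n 8600 5864 [-0.96   0.001 -0.279] tilt about y -73.8 x [-0.0186  0.0167] z [-0.0031  0.1018] ft [ 0.4  0.5 -3.8] gap 0.0619 wt [0.02  0.151 0.024]
```

Emit:
drive_tool([
  [0,0,0],
  [0,0,0],
  [0,0,0],
], spin=[0,0,0], grip=[61.8,61.8,61.8])

```text
t: 15.32
eef_pos: [0.5698, -0.0244, 0.1233]
tcp_rot: [0.781, 0.625, -0.0, 0.0]
ft_force: [0.0, 0.6, -3.6]
finger_gap: 0.0615
gripper_force: 5.8
```

```bash
python3 -c "
from h import *
im,P=tilt();save('h1',im)"
```

```text
n 16759 12599 [ 0.988 -0.    -0.155] tilt about y 81.1 x [0.0125 0.0296] z [-0.0022  0.0935] ft [-0.2  0.6 -3.1] gap 0.0617 wt [-0.017 -0.04   0.013]
```

View pics/h1.png

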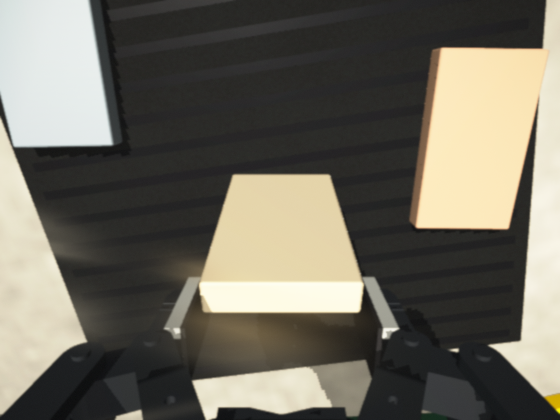

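The slab hangs between the pads, its top edge at (282,297) and its face towards the camera, about 9° past plumb. I let it settle.

Emit:
drive_tool([
  [0,0,0],
  [0,0,0],
  [0,0,0],
  [0,0,0],
  [0,0,0],
], spin=[0,0,0,0,0], grip=[61.8,61.8,61.8,61.8,61.8])

```text
t: 16.0
eef_pos: [0.5698, -0.0244, 0.1233]
tcp_rot: [0.781, 0.625, 0.0, -0.0]
ft_force: [0.3, 0.3, -3.3]
finger_gap: 0.0619
gripper_force: 5.8
```

```bash
python3 -c "
from h import *
im,P=tilt()"
```

```text
n 16749 12593 [ 0.988 -0.    -0.156] tilt about y 81.0 x [0.0124 0.0295] z [-0.0022  0.0925] ft [-0.5  0.1 -3.3] gap 0.0618 wt [ 0.041 -0.033  0.033]
```

Emit:
drive_tool([
  [0,0,0],
  [0,0,0],
  [0,0,0],
], spin=[0,0,0], grip=[61.85,61.85,61.85])

```text
t: 16.42
eef_pos: [0.5698, -0.0244, 0.1233]
tcp_rot: [0.781, 0.625, 0.0, 0.0]
ft_force: [-0.1, 0.1, -3.1]
finger_gap: 0.0619
gripper_force: 4.3
```

```bash
python3 -c "
from h import *
im,P=tilt()"
```

```text
n 16741 12538 [ 0.988 -0.    -0.156] tilt about y 81.0 x [0.0125 0.0295] z [-0.0022  0.0929] ft [ 0.2 -0.4 -3.3] gap 0.062 wt [-0.04  -0.052  0.021]
```

Emit:
drive_tool([
  [0,0,0],
  [0,0,10],
  [0,0,20],
  [0,0,22],
  [0,0,10],
], spin=[0,0,0,0,0], grip=[58,58,58,58,58])

```text
t: 17.1
eef_pos: [0.5708, -0.0246, 0.1875]
tcp_rot: [0.781, 0.625, 0.001, 0.001]
ft_force: [0.3, 0.3, -2.4]
finger_gap: 0.0612
gripper_force: 24.2
```

Emit:
drive_tool([
  [-2,18,0],
  [-4,35,0],
  [-4,35,0],
  [-4,35,0],
  [-4,35,0],
], spin=[0.05,0.09,0.09,0.09,0.09], grip=[58,58,58,58,58])

```text
t: 17.73
eef_pos: [0.5503, 0.1359, 0.184]
tcp_rot: [0.635, 0.772, -0.001, -0.001]
ft_force: [-0.7, 0.3, -2.8]
finger_gap: 0.0616
gripper_force: 24.2
```

Emit:
drive_tool([
  [-4,35,0],
  [-4,35,0],
  [-4,35,0],
  [-4,35,0],
  [-4,20,0],
], spin=[0.09,0.09,0.09,0.09,0.089], grip=[58,58,58,58,58])

```text
t: 18.35
eef_pos: [0.5298, 0.2961, 0.1838]
tcp_rot: [0.447, 0.895, -0.001, -0.001]
ft_force: [-0.6, 0.6, -3.1]
finger_gap: 0.0612
gripper_force: 24.2
```

Emit:
drive_tool([
  [0,0,0],
  [0,0,0],
], spin=[0,0], grip=[58,58])

```text
t: 18.6
eef_pos: [0.5311, 0.2934, 0.1845]
tcp_rot: [0.45, 0.893, -0.001, -0.0]
ft_force: [1.0, 0.1, -3.3]
finger_gap: 0.0613
gripper_force: 24.2
```

```bash
python3 -c "
from h import *
im,P=tilt();save('r1',im);st=env.read_state();print(st['eef_pos'],st['tcp_rot'])"
```

```text
n 16512 12608 [ 0.988 -0.001 -0.155] tilt about y 81.1 x [0.0131 0.0302] z [-0.0018  0.0944] ft [ 0.3 -0.4 -2.5] gap 0.0612 wt [-0.013 -0.023 -0.   ]
[0.5314564  0.29313413 0.18472194] [ 4.50004925e-01  8.93025901e-01 -4.57865308e-04 -3.11906934e-04]
```

View pics/r1.png

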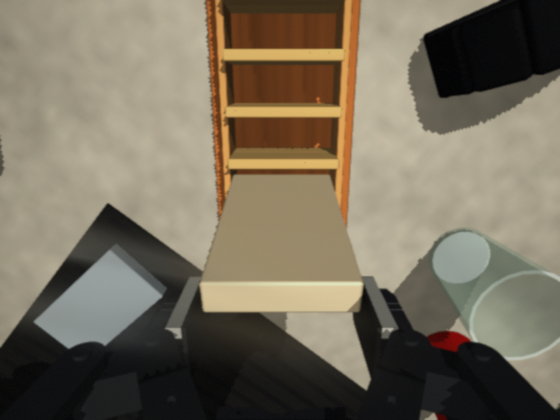

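The slab hangs over the rack, square with the slots; dividers at rows 55, 110 and 160.

```bash
cat >> h.py <<'E'
def rackchk(P):
    a=np.radians(-53.4);e=np.array([np.cos(a),np.sin(a)]);w=np.array([-e[1],e[0]])
    d=P[...,:2]-np.array([.4911,.3494]);s=d@e;t=d@w
    k=(P[...,2]>.057)&(P[...,2]<.067)&(abs(s)<.115)&(abs(t)<.045)
    h,b=np.histogram(s[k],np.arange(-.115,.116,.001))
    for c in np.arange(-.102,.11,.034):
        m=k&(abs(s-c)<.009)&(abs(t)<.03)
        if m.sum()>60: print('divider',round(c,3),np.percentile(s[m],[5,50,95]).round(4),m.sum())
    sb=(P[...,2]>.044)&(P[...,2]<.054)&(abs(s)<.1)&(abs(t)<.05)
    for g in(-1,1):
        q=t[sb&(g*t>.03)];print('board',g,len(q),np.percentile(q,[3,50,97]).round(4) if len(q)>50 else '')
E
python3 -c "
from h import *
im,P,E,f,s=snap('wrist');rackchk(P)"
```

```text
divider -0.034 [-0.0366 -0.0332 -0.0301] 1257
divider 0.0 [-0.003   0.      0.0037] 1114
divider 0.034 [0.031  0.0337 0.0371] 973
board -1 1571 [-0.0423 -0.0397 -0.034 ]
board 1 1615 [0.0344 0.0396 0.0423]
```

Emit:
drive_tool([
  [1,1,-18],
  [0,0,-18],
  [0,0,-15],
  [0,0,-12],
  [0,0,-8],
], spin=[0,0,0,0,0], grip=[58,58,58,58,58])

```text
t: 19.32
eef_pos: [0.5355, 0.2938, 0.1193]
tcp_rot: [0.449, 0.893, 0.0, 0.003]
ft_force: [-6.3, -10.4, 42.0]
finger_gap: 0.0612
gripper_force: 30.1
```

Emit:
drive_tool([
  [0,0,0],
  [0,0,-2],
], spin=[0,0], grip=[58,58])

```text
t: 19.58
eef_pos: [0.5361, 0.2936, 0.1193]
tcp_rot: [0.449, 0.893, 0.0, 0.003]
ft_force: [-9.9, -13.3, 38.8]
finger_gap: 0.0612
gripper_force: 29.8
```

Emit:
drive_tool([
  [0,0,3],
  [0,0,3],
  [0,0,2],
  [0,0,0],
], spin=[0,0,0,0], grip=[58,58,58,58])

```text
t: 20.08
eef_pos: [0.5331, 0.2947, 0.1203]
tcp_rot: [0.45, 0.893, 0.0, 0.0]
ft_force: [1.5, -0.6, 0.3]
finger_gap: 0.0613
gripper_force: 25.5
```

```bash
python3 -c "
from h import *
im,P=tilt();st=env.read_state();print(st['eef_pos'],st['tcp_rot'])"
```

```text
n 32230 28624 [ 0.2    0.965 -0.167] tilt about y 50.1 x [0.0021 0.1181] z [-0.0031  0.1098] ft [ 0.9  1.  -0.3] gap 0.061 wt [-0.323 -0.284  0.023]
[0.53314491 0.29469602 0.12027416] [4.49688805e-01 8.93185210e-01 2.61834750e-04 3.02541756e-04]
```

Emit:
drive_tool([
  [0,0,0],
  [0,0,0],
  [0,0,15],
  [0,0,30],
  [0,0,40],
], spin=[0,0,0,0,0], grip=[66,72,80,85,85])

```text
t: 20.75
eef_pos: [0.5323, 0.2945, 0.2063]
tcp_rot: [0.45, 0.893, -0.0, -0.001]
ft_force: [0.2, 0.6, 0.3]
finger_gap: 0.0851
gripper_force: 0.0
```

Emit:
drive_tool([
  [0,0,45],
  [0,0,0],
], spin=[0,0], grip=[85,85])

```text
t: 21.0
eef_pos: [0.5353, 0.2956, 0.2568]
tcp_rot: [0.45, 0.893, 0.004, 0.004]
ft_force: [0.2, 0.3, 0.1]
finger_gap: 0.0851
gripper_force: 0.0
```

```bash
cat >> h.py <<'E'
def standing(P):
    a=np.radians(-53.4);e=np.array([np.cos(a),np.sin(a)]);w=np.array([-e[1],e[0]])
    d=P[...,:2]-np.array([.4911,.3494]);s=d@e;t=d@w
    k=(abs(s)<.13)&(abs(t)<.045)&(P[...,2]>.108)&(P[...,2]<.14)
    n,l,st,c=cv2.connectedComponentsWithStats(k.astype(np.uint8))
    for i in range(1,n):
        if st[i,4]>30:
            m=l==i;print('top edge s',np.percentile(s[m],[2,50,98]).round(4),'t',np.percentile(t[m],[2,98]).round(4),'z',np.percentile(P[m][:,2],[50,98]).round(4),st[i,4])
E
python3 -c "
from h import *
im,P,E,f,s=snap('wrist');standing(P);slabs(P,im)
im,P,E,f,s=snap('side');standing(P)
st=env.read_state();print(st['eef_pos'],st['tcp_rot'])"
```

```text
top edge s [0.0612 0.0672 0.0777] t [-0.0305  0.0283] z [0.1196 0.1222] 2120
slab? 2990 [19. 80.] (array([290.2, 222.6]), array([132.6,  19.6]), -58.3) [192.  21.  14.] 0.0177
slab? 5283 [123. 267.] (array([460.9, 106.9]), array([111.6,  62.1]), 78.4) [160. 168. 166.] 0.0187
top edge s [0.0585 0.0648 0.0768] t [-0.0303  0.0305] z [0.1186 0.1239] 144
[0.53303061 0.29476087 0.25150101] [4.49637772e-01 8.93210543e-01 6.38229108e-04 6.26596334e-04]
```

Emit:
drive_tool([
  [-13,-30,0],
  [-13,-30,0],
  [-13,-30,0],
  [-13,-30,0],
  [-12,-29,0],
], spin=[-0.168,-0.168,-0.168,-0.168,-0.168], grip=[85,85,85,85,85])

```text
t: 21.72
eef_pos: [0.4673, 0.1447, 0.2488]
tcp_rot: [0.777, 0.63, -0.001, -0.001]
ft_force: [0.4, -0.0, 0.0]
finger_gap: 0.0853
gripper_force: 0.0
```

Emit:
drive_tool([
  [0,0,-30],
  [0,0,-40],
  [0,0,-20],
  [0,0,0],
], spin=[0,0,0,0], grip=[85,85,85,85])

```text
t: 22.22
eef_pos: [0.4664, 0.1455, 0.1574]
tcp_rot: [0.775, 0.632, -0.003, -0.002]
ft_force: [-1.1, -0.1, 0.4]
finger_gap: 0.0851
gripper_force: 0.0
```

```bash
python3 -c "
from h import *
im,P,E,f,s=snap('wrist');slabs(P,im)
st=env.read_state();print(st['eef_pos'],st['tcp_rot'],np.degrees(2*np.arctan2(st['tcp_rot'][0],st['tcp_rot'][1])))"
```

```text
slab? 2990 [ 47. 170.] (array([301.4, 204.9]), array([91.7, 19.7]), -58.3) [234.  33.  23.] 0.0179
slab? 10325 [286. 246.] (array([460.8, 106.6]), array([110.3,  62.2]), 78.5) [208. 217. 216.] 0.0187
[0.46774955 0.14554429 0.15920472] [ 0.77482632  0.63217223 -0.00125201 -0.00093336] 101.57874895010961
```

Emit:
drive_tool([
  [1,0,-40],
  [0,0,-50],
  [0,0,-35],
  [0,0,-10],
  [0,0,-6],
], spin=[0,0,0,0,0], grip=[85,85,85,75,70])

```text
t: 22.9
eef_pos: [0.4711, 0.1457, 0.0203]
tcp_rot: [0.775, 0.632, 0.001, 0.001]
ft_force: [-0.0, 0.1, 0.6]
finger_gap: 0.0697
gripper_force: 0.0
```

Emit:
drive_tool([
  [0,0,0],
  [0,0,0],
  [0,0,0],
  [0,0,10],
  [0,0,20],
], spin=[0,0,0,0,0], grip=[70,55,55,55,55])

```text
t: 23.52
eef_pos: [0.4688, 0.1456, 0.0492]
tcp_rot: [0.775, 0.632, -0.001, -0.001]
ft_force: [-0.2, 0.4, -2.4]
finger_gap: 0.0615
gripper_force: 23.1
```

Emit:
drive_tool([
  [0,0,25],
  [0,0,25],
  [0,0,25],
  [0,0,5],
  [0,0,0],
], spin=[0,0,0,0,0], grip=[55,55,55,61.5,61.5])

```text
t: 24.15
eef_pos: [0.4695, 0.1456, 0.129]
tcp_rot: [0.775, 0.632, -0.0, -0.0]
ft_force: [0.3, -0.3, -2.6]
finger_gap: 0.0619
gripper_force: 19.9
```

Emit:
drive_tool([
  [0,0,0],
  [0,0,0],
  [0,0,0],
  [0,0,0],
  [0,0,0],
], spin=[0,0,0,0,0], grip=[61.7,61.75,61.75,61.75,61.75])

```text
t: 24.78
eef_pos: [0.4698, 0.1456, 0.1293]
tcp_rot: [0.775, 0.632, -0.0, 0.0]
ft_force: [0.0, 0.3, -2.3]
finger_gap: 0.0617
gripper_force: 6.7
```

```bash
python3 -c "
from h import *
im,P=tilt();st=env.read_state();print(st['eef_pos'],st['tcp_rot'])"
```

```text
n 15260 10866 [ 0.996 -0.    -0.085] tilt about y 85.1 x [0.0143 0.0242] z [-0.0013  0.0906] ft [ 0.2  0.7 -1.8] gap 0.0618 wt [-0.036 -0.085 -0.021]
[0.46982813 0.14557776 0.12929905] [ 7.74793133e-01  6.32214835e-01 -3.29657928e-05  4.76654267e-05]
```

Emit:
drive_tool([
  [0,0,0],
  [0,0,15],
  [0,0,35],
  [0,0,40],
  [0,0,30],
], spin=[0,0,0,0,0], grip=[58,58,58,58,58])

```text
t: 25.45
eef_pos: [0.4705, 0.1457, 0.2525]
tcp_rot: [0.775, 0.632, 0.001, 0.001]
ft_force: [-0.1, -0.0, -2.4]
finger_gap: 0.0613
gripper_force: 23.5
```

Emit:
drive_tool([
  [2,20,0],
  [2,30,0],
  [3,30,0],
  [3,30,0],
  [3,30,0],
], spin=[0.1,0.12,0.13,0.13,0.13], grip=[58,58,58,58,58])

```text
t: 26.08
eef_pos: [0.483, 0.2867, 0.2506]
tcp_rot: [0.547, 0.837, 0.001, 0.0]
ft_force: [-0.3, -0.5, -2.4]
finger_gap: 0.0614
gripper_force: 23.5
```

Emit:
drive_tool([
  [3,30,0],
  [3,26,0],
  [0,10,0],
  [0,0,-30],
  [0,0,-30],
], spin=[0.13,0.1,0,0,0], grip=[58,58,58,58,58])

```text
t: 26.7
eef_pos: [0.4892, 0.3514, 0.1896]
tcp_rot: [0.451, 0.893, 0.0, 0.001]
ft_force: [-0.0, 0.1, -2.8]
finger_gap: 0.0614
gripper_force: 23.5
```

Emit:
drive_tool([
  [0,0,0],
  [0,0,0],
], spin=[0,0], grip=[58,58])

```text
t: 26.95
eef_pos: [0.4896, 0.3516, 0.191]
tcp_rot: [0.45, 0.893, 0.001, 0.001]
ft_force: [0.5, 0.1, -3.1]
finger_gap: 0.0612
gripper_force: 23.6
```

```bash
python3 -c "
from h import *
im,P=tilt();rackchk(P);standing(P);st=env.read_state();print(st['eef_pos'],st['tcp_rot'],np.degrees(2*np.arctan2(st['tcp_rot'][0],st['tcp_rot'][1])))"
```

```text
n 19071 18967 [ 0.     1.    -0.004] tilt about y 4.2 x [-0.0784  0.025 ] z [-0.0006  0.1038] ft [-0.9  0.2 -2.3] gap 0.0613 wt [-0.01  -0.045  0.021]
divider -0.102 [-0.1049 -0.1014 -0.098 ] 1210
divider -0.068 [-0.0708 -0.0676 -0.0644] 992
divider -0.034 [-0.037  -0.034  -0.0305] 951
board -1 1065 [-0.0422 -0.0398 -0.0371]
board 1 1080 [0.0373 0.0398 0.0423]
top edge s [-0.026  -0.0247 -0.0234] t [-0.0289  0.0295] z [0.1258 0.1395] 2572
top edge s [0.061  0.0644 0.0774] t [-0.0307  0.0283] z [0.119  0.1221] 3076
[0.48990151 0.35179838 0.1915078 ] [0.4500884  0.89298249 0.00123912 0.00108113] 53.49879009552589
```

Emit:
drive_tool([
  [0,0,-20],
  [0,0,-20],
  [0,0,-15],
  [0,0,-10],
  [0,0,-3],
], spin=[0,0,0,0,0], grip=[58,58,58,58,58])

```text
t: 27.62
eef_pos: [0.4886, 0.3513, 0.1216]
tcp_rot: [0.45, 0.893, -0.001, -0.0]
ft_force: [-5.2, -4.9, 12.2]
finger_gap: 0.0613
gripper_force: 24.9
```

Emit:
drive_tool([
  [0,0,0],
  [0,0,0],
], spin=[0,0], grip=[58,58])

```text
t: 27.88
eef_pos: [0.489, 0.3517, 0.1218]
tcp_rot: [0.45, 0.893, 0.0, 0.0]
ft_force: [-1.2, -1.7, 1.6]
finger_gap: 0.0612
gripper_force: 23.9
```

Seated on the rack's base. Release and lift, then back to the mat for the pink slab.

Emit:
drive_tool([
  [0,0,0],
  [0,0,0],
  [0,0,20],
  [0,0,35],
  [0,0,45],
], spin=[0,0,0,0,0], grip=[66,72,80,85,85])

```text
t: 28.5
eef_pos: [0.4886, 0.3515, 0.223]
tcp_rot: [0.45, 0.893, -0.0, -0.0]
ft_force: [1.6, 1.4, -0.1]
finger_gap: 0.0848
gripper_force: 0.0
```

Emit:
drive_tool([
  [0,0,45],
  [0,0,0],
], spin=[0,0], grip=[85,85])

```text
t: 28.75
eef_pos: [0.4913, 0.3528, 0.2734]
tcp_rot: [0.45, 0.893, 0.005, 0.004]
ft_force: [-0.4, 0.6, 0.4]
finger_gap: 0.0848
gripper_force: 0.0
```

```bash
python3 -c "
from h import *
im,P,E,f,s=snap('side');standing(P);slabs(P,im,100)
im,P,E,f,s=snap('wrist');standing(P)
st=env.read_state();print(st['eef_pos'],st['tcp_rot'])"
```

```text
top edge s [0.058  0.0644 0.0776] t [-0.0295  0.0306] z [0.1186 0.1246] 140
top edge s [-0.0291 -0.0245 -0.0126] t [-0.0286  0.0314] z [0.1206 0.1253] 156
slab? 515 [77. 96.] (array([ 1646.9, -1080.6]), array([1765.8,  235.1]), 89.9) [145. 118.  87.] 0.0189
slab? 128 [240.  73.] (array([  933.7, -1294.8]), array([327.9,  48. ]), 1.7) [172. 163. 141.] 0.0194
slab? 148 [404. 142.] (array([  52. , -618.6]), array([239.9,  22.1]), 0.3) [92. 87. 84.] 0.0187
slab? 120 [323. 176.] (array([ 387.8, -315.8]), array([196.2,  91.2]), 20.6) [84. 82. 78.] 0.019
slab? 235 [224. 177.] (array([ 807.1, -260.4]), array([110.8,  68.9]), 2.8) [217. 191.  63.] 0.0159
slab? 234 [375. 181.] (array([ 189.6, -302.8]), array([118.6,  62.7]), -78.4) [161. 134.  44.] 0.0157
slab? 114 [171. 229.] (array([923. ,  55.4]), array([382.6,   5.1]), -87.2) [26. 41. 29.] 0.0188
slab? 303 [206. 216.] (array([816., -25.]), array([202.9,  42.4]), 89.2) [144. 126. 110.] 0.0185
slab? 370 [238. 220.] (array([698.3,   1.7]), array([116. ,  65.9]), 75.5) [182. 143. 114.] 0.0193
slab? 531 [432. 244.] (array([11.2, 25.5]), array([201. , 156.6]), -20.2) [164. 152. 130.] 0.0152
slab? 181 [350. 276.] (array([288.8, 226.5]), array([138.9,  19.1]), -56.5) [182.  43.  38.] 0.0179
slab? 332 [103. 271.] (array([1086. ,  299.5]), array([363.6,  48.8]), 9.7) [43. 72. 51.] 0.0189
slab? 358 [281. 315.] (array([492.7, 354.2]), array([219.2, 109.3]), -51.9) [147.  98.  62.] 0.0149
slab? 167 [237. 348.] (array([599.7, 521. ]), array([102.1,  41.8]), 47.9) [15. 14. 15.] 0.0142
top edge s [-0.0305 -0.0246 -0.0162] t [-0.0297  0.0294] z [0.1215 0.1231] 1804
top edge s [0.061  0.0653 0.0784] t [-0.0306  0.0283] z [0.1192 0.1222] 1768
[0.48916442 0.35180681 0.26784888] [4.49664938e-01 8.93196462e-01 9.58452094e-04 7.77873987e-04]
```

Emit:
drive_tool([
  [27,-39,0],
  [27,-39,0],
  [27,-39,0],
  [27,-39,0],
  [27,-39,0],
], spin=[-0.109,-0.109,-0.109,-0.109,-0.109], grip=[85,85,85,85,85])

```text
t: 29.48
eef_pos: [0.6237, 0.1552, 0.2647]
tcp_rot: [0.675, 0.738, -0.001, -0.001]
ft_force: [-0.1, -0.1, -0.1]
finger_gap: 0.0847
gripper_force: 0.0
```

Emit:
drive_tool([
  [27,-39,0],
  [27,-39,0],
  [28,-42,-40],
  [0,0,-50],
  [0,0,0],
], spin=[-0.109,-0.109,-0.11,0,0], grip=[85,85,85,85,85])

```text
t: 30.1
eef_pos: [0.7008, 0.0378, 0.1701]
tcp_rot: [0.785, 0.619, -0.005, -0.005]
ft_force: [-0.6, 0.2, 0.0]
finger_gap: 0.0852
gripper_force: 0.0
```

```bash
python3 -c "
from h import *
im,P,E,f,s=snap('wrist');slabs(P,im)
st=env.read_state();print(st['eef_pos'],st['tcp_rot'],np.degrees(2*np.arctan2(st['tcp_rot'][0],st['tcp_rot'][1])))"
```

```text
slab? 8777 [439. 202.] (array([816.1, -25.5]), array([197.1,  41.7]), 87.7) [212. 200. 176.] 0.0176
slab? 9571 [293. 240.] (array([698.4,  -2.6]), array([110.4,  62.2]), 76.7) [248. 227. 184.] 0.0186
[0.70291517 0.0381964  0.17443806] [ 0.78509466  0.61936617 -0.00239326 -0.00249014] 103.45973353095702
```

Emit:
drive_tool([
  [1,-1,-40],
  [0,0,-50],
  [0,0,-30],
  [0,0,-15],
  [0,0,0],
], spin=[0,0,0,0,0], grip=[85,85,85,80,72])

```text
t: 30.78
eef_pos: [0.7065, 0.0373, 0.0436]
tcp_rot: [0.785, 0.62, 0.0, 0.0]
ft_force: [-0.7, -0.2, -0.0]
finger_gap: 0.0723
gripper_force: 0.0
```

Emit:
drive_tool([
  [0,0,0],
], spin=[0], grip=[72])

```text
t: 30.9
eef_pos: [0.7078, 0.0369, 0.0454]
tcp_rot: [0.785, 0.619, 0.002, 0.002]
ft_force: [-0.0, 0.4, 0.7]
finger_gap: 0.0719
gripper_force: 0.0
```

Emit:
drive_tool([
  [0,0,-13],
  [0,0,-13],
  [0,0,0],
  [0,0,0],
  [0,0,0],
], spin=[0,0,0,0,0], grip=[72,72,72,55,55])

```text
t: 31.52
eef_pos: [0.7069, 0.0367, 0.0177]
tcp_rot: [0.785, 0.619, 0.001, 0.001]
ft_force: [0.5, 0.2, 5.6]
finger_gap: 0.0616
gripper_force: 27.0
```

Emit:
drive_tool([
  [0,0,0],
  [0,0,20],
  [0,0,30],
  [0,0,30],
  [0,0,30],
], spin=[0,0,0,0,0], grip=[55,55,55,55,55])

```text
t: 32.15
eef_pos: [0.7052, 0.037, 0.1272]
tcp_rot: [0.785, 0.619, -0.001, -0.001]
ft_force: [-0.4, 0.0, -2.8]
finger_gap: 0.0616
gripper_force: 23.2
```

Emit:
drive_tool([
  [0,0,0],
  [0,0,0],
  [0,0,0],
], spin=[0,0,0], grip=[61.5,61.5,61.7])

```text
t: 32.52
eef_pos: [0.7045, 0.037, 0.124]
tcp_rot: [0.785, 0.619, -0.002, -0.001]
ft_force: [-0.9, -0.3, -2.8]
finger_gap: 0.0619
gripper_force: 11.4
```

Emit:
drive_tool([
  [0,0,0],
  [0,0,0],
  [0,0,0],
  [0,0,0],
  [0,0,0],
], spin=[0,0,0,0,0], grip=[61.75,61.75,61.75,61.75,61.75])

```text
t: 33.15
eef_pos: [0.706, 0.0368, 0.1266]
tcp_rot: [0.785, 0.619, 0.0, 0.0]
ft_force: [-0.6, -0.4, -2.9]
finger_gap: 0.0618
gripper_force: 7.6
```

```bash
python3 -c "
from h import *
im,P=tilt();st=env.read_state();print(st['eef_pos'],st['tcp_rot'])"
```

```text
n 16168 11906 [ 0.994 -0.001 -0.11 ] tilt about y 83.7 x [0.0129 0.0256] z [-0.0032  0.0921] ft [ 0.1 -0.6 -3.1] gap 0.0617 wt [ 0.004 -0.067  0.03 ]
[0.70603067 0.036832   0.12662208] [7.85103970e-01 6.19363985e-01 3.10183689e-05 9.83709584e-05]
```

Emit:
drive_tool([
  [0,0,0],
  [0,0,20],
  [0,0,40],
  [0,0,40],
  [0,0,24],
], spin=[0,0,0,0,0], grip=[58,58,58,58,58])

```text
t: 33.83
eef_pos: [0.7072, 0.0368, 0.2557]
tcp_rot: [0.785, 0.619, 0.002, 0.002]
ft_force: [0.5, 0.1, -4.0]
finger_gap: 0.0614
gripper_force: 23.9
```

Emit:
drive_tool([
  [-14,20,0],
  [-20,30,0],
  [-22,31,0],
  [-22,31,0],
  [-22,31,0],
], spin=[0.04,0.07,0.08,0.08,0.08], grip=[58,58,58,58,58])

```text
t: 34.45
eef_pos: [0.6056, 0.1809, 0.2526]
tcp_rot: [0.664, 0.747, 0.001, 0.001]
ft_force: [-0.2, 0.7, -3.2]
finger_gap: 0.0617
gripper_force: 23.9
```

Emit:
drive_tool([
  [-22,32,0],
  [-22,32,0],
  [-22,32,0],
  [-22,32,0],
  [-22,32,0],
], spin=[0.08,0.08,0.08,0.08,0.08], grip=[58,58,58,58,58])

```text
t: 35.08
eef_pos: [0.4956, 0.341, 0.2526]
tcp_rot: [0.503, 0.865, 0.001, 0.001]
ft_force: [0.4, 0.2, -4.0]
finger_gap: 0.0613
gripper_force: 23.9
```

Emit:
drive_tool([
  [-22,32,0],
  [-18,26,0],
  [-7,8,0],
  [0,0,-30],
  [0,0,-30],
], spin=[0.08,0.044,0,0,0], grip=[58,58,58,58,58])

```text
t: 35.7
eef_pos: [0.45, 0.4058, 0.1914]
tcp_rot: [0.45, 0.893, 0.001, 0.001]
ft_force: [1.3, -0.1, -3.4]
finger_gap: 0.0613
gripper_force: 23.9
```

Emit:
drive_tool([
  [0,0,0],
  [0,0,0],
], spin=[0,0], grip=[58,58])

```text
t: 35.95
eef_pos: [0.4501, 0.406, 0.1925]
tcp_rot: [0.45, 0.893, 0.001, 0.001]
ft_force: [0.7, -0.5, -2.9]
finger_gap: 0.0611
gripper_force: 24.0
```

```bash
python3 -c "
from h import *
im,P=tilt();rackchk(P);standing(P);st=env.read_state();print(st['eef_pos'],st['tcp_rot'],np.degrees(2*np.arctan2(st['tcp_rot'][0],st['tcp_rot'][1])))"
```

```text
n 17630 17438 [-0.019  1.    -0.009] tilt about y -64.0 x [-0.1044  0.0266] z [-0.0026  0.1317] ft [ 1.2  0.3 -2.6] gap 0.0612 wt [-0.005 -0.044  0.028]
divider -0.102 [-0.1051 -0.1023 -0.0988] 929
divider 0.034 [0.0308 0.0334 0.0368] 581
board -1 598 [-0.0422 -0.0398 -0.0353]
board 1 572 [0.0338 0.0399 0.0424]
top edge s [-0.0946 -0.0927 -0.0911] t [-0.0281  0.0303] z [0.1258 0.1395] 2688
top edge s [-0.0218 -0.018  -0.0139] t [-0.0295  0.0292] z [0.1217 0.1228] 1088
top edge s [0.0603 0.0618 0.0634] t [-0.0297  0.0278] z [0.111  0.1158] 705
[0.45033054 0.406197   0.19289839] [0.44953434 0.89326103 0.00156252 0.00107839] 53.427727445344416
```

Emit:
drive_tool([
  [0,-2,-20],
  [0,0,-20],
  [0,0,-15],
  [0,0,-10],
  [0,0,-5],
], spin=[0,0,0,0,0], grip=[58,58,58,58,58])

```text
t: 36.62
eef_pos: [0.4488, 0.4038, 0.1198]
tcp_rot: [0.449, 0.893, -0.0, -0.0]
ft_force: [-1.5, -1.8, 9.9]
finger_gap: 0.0615
gripper_force: 25.5
```

Emit:
drive_tool([
  [0,0,0],
  [0,0,0],
], spin=[0,0], grip=[58,58])

```text
t: 36.88
eef_pos: [0.4493, 0.4041, 0.121]
tcp_rot: [0.449, 0.893, 0.0, 0.0]
ft_force: [-0.5, -0.5, -3.0]
finger_gap: 0.0614
gripper_force: 24.0
```

Emit:
drive_tool([
  [0,0,-1],
  [0,0,0],
  [0,0,0],
  [0,0,20],
  [0,0,40],
], spin=[0,0,0,0,0], grip=[58,66,72,82,85])

```text
t: 37.5
eef_pos: [0.4482, 0.4034, 0.1798]
tcp_rot: [0.449, 0.893, -0.001, -0.001]
ft_force: [0.3, -0.9, 1.2]
finger_gap: 0.0852
gripper_force: 0.0
```

Emit:
drive_tool([
  [0,0,40],
  [0,0,40],
  [0,0,0],
], spin=[0,0,0], grip=[85,85,85])

```text
t: 37.88
eef_pos: [0.4512, 0.4052, 0.2661]
tcp_rot: [0.449, 0.893, 0.005, 0.003]
ft_force: [0.2, -0.2, -0.1]
finger_gap: 0.0848
gripper_force: 0.0
```

```bash
python3 -c "
from h import *
im,P,E,f,s=snap('side');standing(P)
im,P,E,f,s=snap('wrist');standing(P)
im,P,E,f,s=snap('top');save('top2',im)
st=env.read_state();print(st['eef_pos'],st['joint_pos'].round(2))"
```

```text
top edge s [0.0578 0.0646 0.078 ] t [-0.0149  0.0301] z [0.1176 0.1242] 108
top edge s [-0.0309 -0.0258 -0.0152] t [-0.0288  0.0318] z [0.1209 0.1254] 154
top edge s [-0.1023 -0.0971 -0.0851] t [-0.0292  0.0305] z [0.1209 0.1254] 168
top edge s [-0.0993 -0.0931 -0.0849] t [-0.0302  0.0288] z [0.1216 0.1232] 1928
top edge s [-0.029  -0.0247 -0.0149] t [-0.0295  0.0297] z [0.1213 0.1228] 1773
top edge s [0.0609 0.0643 0.0781] t [-0.0306  0.0285] z [0.1188 0.1221] 1669
[0.44870006 0.40370291 0.259451  ] [ 0.53  0.23  1.5  -0.    1.41 -0.11]
```

View pics/top2.png

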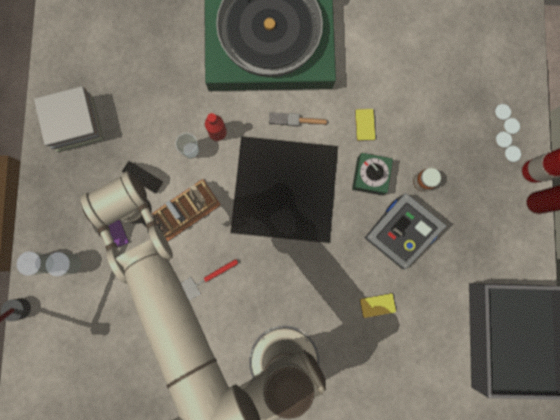

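All three slabs stand (slots −85, −17 and 51), the mat is empty, and the dial is on the mark (375,172). Now the lever.

Emit:
drive_tool([
  [-4,-51,-4],
  [-4,-51,-4],
  [-4,-51,-4],
  [-4,-51,-4],
  [-4,-51,-4],
], spin=[0,0,0,0,0], grip=[60,30,0,0,0])

```text
t: 38.65
eef_pos: [0.4278, 0.1473, 0.2381]
tcp_rot: [0.449, 0.893, -0.001, -0.001]
ft_force: [1.8, 0.1, 0.6]
finger_gap: -0.0002
gripper_force: 0.0
```

Emit:
drive_tool([
  [-4,-51,-4],
  [-4,-51,-4],
  [-4,-51,-4],
  [-4,-51,-4],
  [-4,-51,-4],
], spin=[0,0,0,0,0], grip=[0,0,0,0,0])

```text
t: 39.28
eef_pos: [0.4078, -0.1073, 0.2182]
tcp_rot: [0.449, 0.893, 0.0, -0.001]
ft_force: [1.0, -0.1, -0.3]
finger_gap: -0.0001
gripper_force: 0.0
```

Emit:
drive_tool([
  [-4,-51,-4],
  [-4,-51,-4],
  [-4,-51,-4],
  [-4,-51,-4],
  [0,0,0],
], spin=[0.07,0.07,0.07,0.08,0], grip=[0,0,0,0,0])

```text
t: 39.9
eef_pos: [0.3916, -0.3121, 0.2019]
tcp_rot: [0.317, 0.948, 0.001, -0.001]
ft_force: [0.1, 0.7, 1.1]
finger_gap: 0.0003
gripper_force: 0.0
```

```bash
cat >> h.py <<'E'
def lever(P):
    n=np.array([-.274,.204,.94]);pv=np.array([.4521,-.3616,.09]);d=np.array([.802,-.597,0]);y=np.array([.597,.802,0])
    q=P-pv;z=(P-np.array([.4168,-.3859,.0952]))@n;k=(abs(q@y)<.013)&(z>.03)&(z<.056)&(abs(q@d)<.065)
    if k.sum()>3: print('lever h',np.percentile((q@d)[k],[5,50,95]).round(4),'z',np.percentile(P[k][:,2],[5,50,95]).round(4),'y',np.percentile((q@y)[k],[5,95]).round(4),k.sum())
E
python3 -c "
from h import *
im,P,E,f,s=snap('side');lever(P);standing(P)
im,P,E,f,s=snap('wrist');lever(P);save('lev',im)
st=env.read_state();print(st['eef_pos'],st['tcp_rot'],st['joint_pos'].round(2))"
```

```text
lever h [-0.0462 -0.042  -0.0332] z [0.13   0.1347 0.1378] y [-0.0076  0.0123] 13
top edge s [0.0586 0.0643 0.0771] t [-0.0294  0.031 ] z [0.118  0.1244] 145
top edge s [-0.0316 -0.0256 -0.0145] t [-0.0283  0.032 ] z [0.1209 0.1255] 152
top edge s [-0.1002 -0.0954 -0.0839] t [-0.0303  0.0308] z [0.1212 0.1259] 167
[ 0.39236395 -0.3093266   0.20225575] [ 0.31611502  0.94871955  0.00103685 -0.00119835] [-0.91  0.01  1.86  0.    1.28 -1.84]
```

Emit:
drive_tool([
  [-4,-4,-24],
  [0,0,-24],
  [0,0,-24],
  [0,0,0],
], spin=[0,0,0,0], grip=[0,0,0,0])

```text
t: 40.5
eef_pos: [0.3881, -0.3112, 0.1294]
tcp_rot: [0.315, 0.949, 0.002, -0.002]
ft_force: [0.0, 0.6, 0.3]
finger_gap: 0.0001
gripper_force: 0.0
```

Emit:
drive_tool([
  [9,-7,0],
  [9,-7,0],
  [8,-6,0],
  [8,-6,0],
  [0,0,0],
], spin=[0,0,0,0,0], grip=[0,0,0,0,0])

```text
t: 41.12
eef_pos: [0.4239, -0.3408, 0.1324]
tcp_rot: [0.315, 0.949, -0.0, 0.0]
ft_force: [-3.2, 1.7, 0.9]
finger_gap: 0.0
gripper_force: 1.4
```

```bash
python3 -c "
from h import *
im,P,E,f,s=snap('side');lever(P)
st=env.read_state();print(st['eef_pos'],st['ft_force'])"
```

```text
lever h [-0.0476 -0.0417 -0.0142] z [0.1207 0.1327 0.1401] y [-0.0046  0.0121] 30
[ 0.42345785 -0.34048689  0.13206589] [-1.66352115  2.06225251  1.76556761]
```

Emit:
drive_tool([
  [6,-4,0],
  [6,-4,0],
  [5,-4,0],
  [0,0,0],
], spin=[0,0,0,0], grip=[0,0,0,0])

```text
t: 41.68
eef_pos: [0.4406, -0.3527, 0.1317]
tcp_rot: [0.315, 0.949, -0.0, 0.001]
ft_force: [0.8, 0.1, 0.3]
finger_gap: -0.0004
gripper_force: 0.0
```

```bash
python3 -c "
from h import *
im,P,E,f,s=snap('side');lever(P)
st=env.read_state();print(st['eef_pos'],st['ft_force'])"
```

```text
lever h [-0.0284 -0.0221  0.0013] z [0.1255 0.1367 0.1469] y [-0.0091  0.0121] 27
[ 0.4402825  -0.35239231  0.13143333] [-0.29712225  0.07036579 -0.50768495]
```

Force is gone, so the lever snapped up. I retreat and verify.

Emit:
drive_tool([
  [-12,9,0],
  [-24,18,0],
  [-16,12,30],
  [0,0,50],
  [0,0,50],
], spin=[0,0,0,0,0], grip=[0,0,0,0,0])

```text
t: 42.35
eef_pos: [0.3875, -0.3126, 0.2625]
tcp_rot: [0.316, 0.949, 0.0, -0.0]
ft_force: [0.4, -0.3, 0.2]
finger_gap: 0.0002
gripper_force: 0.0
```

Emit:
drive_tool([
  [0,30,20],
  [0,40,0],
  [0,0,0],
], spin=[0,0,0], grip=[0,0,0])

```text
t: 42.72
eef_pos: [0.3881, -0.2414, 0.2816]
tcp_rot: [0.314, 0.949, -0.0, 0.0]
ft_force: [0.5, 0.4, -0.3]
finger_gap: -0.0001
gripper_force: 0.0
```

```bash
python3 -c "
from h import *
im,P,E,f,s=snap('side');lever(P);standing(P)
H=hsv(im);n=np.array([-.274,.204,.94]);z=(P-np.array([.4168,-.3859,.0952]))@n
V,U=np.mgrid[:420,:560];b=(U>310)&(U<345)&(V>135)&(V<170)&(H[...,0]>100)&(H[...,0]<125)&(H[...,1]>140);print('button height',np.nanmedian(z[b]),b.sum())
save('fin',cv2.resize(im[120:350,200:360],None,fx=2.6,fy=2.6,interpolation=2))
im,P,E,f,s=snap('top');lever(P)"
```

```text
lever h [-0.0043  0.0014  0.0069] z [0.1338 0.1446 0.1553] y [-0.007   0.0121] 27
top edge s [0.0585 0.0641 0.0765] t [-0.03    0.0306] z [0.1188 0.1243] 142
top edge s [-0.0309 -0.0258 -0.0141] t [-0.0289  0.0314] z [0.121  0.1251] 155
top edge s [-0.0978 -0.0929 -0.0814] t [-0.0298  0.0303] z [0.1206 0.1254] 168
button height 0.010745981181283058 16
```

View pics/fin.png

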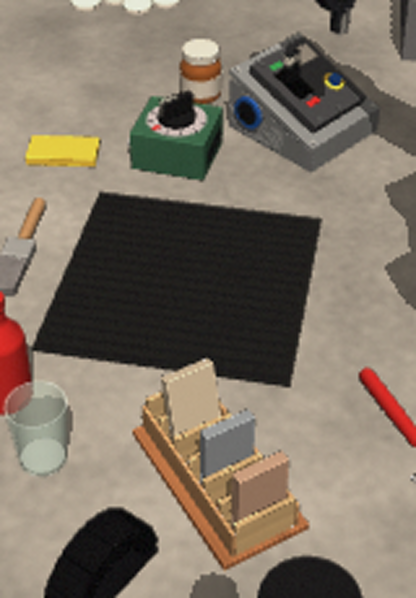

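The picture shows three slabs standing in separate slots at about (195,395), (228,440) and (262,485), the mat empty, the lever up at (292,50) and the button out at (333,80).

```bash
python3 -c "
from station import env
print(env.sign_off())"
```

```text
the job is handed in; nothing more can be done
None
```

The bench is changed over and handed in, though the hand-in gave no verdict: I pressed the test button and the lever dropped, stood the three slabs on the mat (cream, blue-grey and pink-brown) in separate rack slots, turned the dial to within about 2° of the red mark, then lifted the lever fully up.

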